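Laminate a new lid board for the trinket box in the dresser-top press

TASK

A new lid board for the trinket box is to be laminated: take the pale pressing block out of the press's pocket, lay every dark panel from the copper tray flat and square in the pocket, one on top of another, and put the pressing block back in on top of them. Then swing the clamp arm over the stack as far as its stop and turn the handle clockwise until the sprung pad meets the block and is snug, about 3 mm into its spring, neither loose nor bottomed out. Leave the other things on the dresser where they are.

Things in the scene. Friction and masses are not known exactly. Their poses are not given: they have to be found in the camera images.
- press: Small fixed laminating press: wooden base 205 x 110 x 15 mm, four L-shaped aluminium corners forming the pocket, and a steel post (radius 12 mm) at x = +100 mm that carries the swing arm. Origin: underside of the base, straight below the pocket's centre; x runs along the pocket towards the post, y across it. The arm swings aside to the -y side.
- pocket (a point): Centre of the pocket floor, 15 mm above the press's underside; axes as the press. The pocket is 95 mm long (x), 49 mm wide (y). Its corner walls stand upright to 30 mm above this floor, then flare outward to 39 mm. The middle 60 mm of each long side and 18 mm of each end are open, so fingers that straddle a panel's width fit down to the floor.
- swing (a joint): Swing arm, rad. 0: at its stop, screw above the pocket's centre; grows as it swings aside, counter-clockwise from above, to 1.9. Stiff hinge (0.4 N m), stays where left. Steel bar 24 mm wide, 91 to 111 mm above the press's underside, screw axis 100 mm from the pivot, round end of radius 17 mm. At angle q the screw axis is at (100 - 100 cos q, -100 sin q) mm in the press frame.
- pivot (a point): Point on the arm's pivot axis, 115 mm above the press's underside, on top of the post.
- handle (a point): Centre of the wooden T-bar handle on the screw axis: 74 mm long (this point's x axis), 14 mm wide (y), 16 mm high, on a 13 mm upright spindle. 163 mm above the press's underside with the screw at 0; sinks as it is screwed in. Nothing else is within 25 mm of the bar at its height, nor below it down to the arm.
- screw (a joint): Turn of the screw, rad, 0 to 8, grows clockwise seen from above. Each rad lowers spindle, handle and pad by 5 mm. Friction about 0.08 N m, stays where left; the spring load adds 0.005 N m per N.
- pad_face (a point): Centre of the underside of the round rubber pad (radius 14 mm) at the spindle's lower end, on the screw axis; 66 mm above the press's underside with the screw at 0 and the pad free.
- pad (a joint): How far the sprung pad is pushed up into the spindle, m: 0 hanging free, 0.010 bottomed out (that is too tight); 5 N per mm. Once the pad meets the work each further rad of screw adds 5 mm. Snug is 1 to 8 mm, best about 3 mm (15 N); above about 16 N the screw may creep back when let go.
- tray: Rectangular brushed copper-tone aluminium tray, fixed, 240 (x) x 280 (y) mm, floor 3 mm thick, rim 10 mm high and 3 mm thick. Origin: centre of the underside. Holds the panels.
- caul: The pressing block: pale wood, 90 (x) x 44 (y) x 14 mm, 60 g, a faint disc on top; starts on the pocket floor. Origin: centre of the underside. To set it aside there is a clear strip of dresser, about 90 mm wide, between press and tray, around x = 0.48, y = -0.015.
- panel1: Dark wood panel, 90 (x) x 44 (y) x 8 mm, 35 g, starts flat on the tray floor; all panels are alike. Origin: centre of the underside. Two or three of the four are present.
- panel2: Dark wood panel, 90 (x) x 44 (y) x 8 mm, 35 g, starts flat on the tray floor; all panels are alike. Origin: centre of the underside. Two or three of the four are present.
- panel3: Dark wood panel, 90 (x) x 44 (y) x 8 mm, 35 g, starts flat on the tray floor; all panels are alike. Origin: centre of the underside. Two or three of the four are present.
- panel4: Dark wood panel, 90 (x) x 44 (y) x 8 mm, 35 g, starts flat on the tray floor; all panels are alike. Origin: centre of the underside. Two or three of the four are present.
- bottle: Angular smoked bottle, 55 mm square, 146 mm tall; loose bystander, not part of the job; origin at the centre of its underside
- soap_dish: White ceramic soap dish with soap, 85 x 120 x 24 mm; loose bystander, not part of the job; origin at the centre of its underside
- mirror: Folding travel mirror, black plastic, open, 140 mm wide and tall; loose bystander, not part of the job; origin at the centre of its underside
- trinket_box: Wooden trinket box with closed flip lid, 104 x 144 x 64 mm; loose bystander, not part of the job; origin at the centre of its underside
- jar: White cosmetic jar, 60 mm across, 50 mm tall; loose bystander, not part of the job; origin at the centre of its underside
- hairbrush: Wooden hairbrush, 225 mm long, 27 mm high; loose bystander, not part of the job; origin at the centre of its underside
Things that resemble listed ones, but are neither listed nor needed, are in the scene too. Leave any green or red look-alike of the panel1 alone.

How it is judged:
By the outcome, as a careful person would: the job done as asked, in the order asked, and still so for the second after the job is handed in, with the robot touching nothing.
Of panel1, panel2, panel3, panel4 only 2 to 3 are there at a start; the rules pass over those that are not, and their reading is None.
At some moment in a run one of panel1, panel2, panel3, panel4 may be knocked a few centimetres aside while the robot is not near it.
Once in a run the grip may slacken for a moment while it holds something.
It also fails if it takes over 200 s, if anything falls off the work surface, if the arm or the gripper's body presses on something with over 40 N, if the wrist force passes 120 N, or if a joint passes its speed limit or range.

ROBOT

A 6-joint arm with a two-finger parallel gripper is mounted at the origin on the work surface. World frame = base frame: x ahead of the robot, y to its left, z up, the work surface at z = 0. Lengths are in mm, angles in rad, forces in N, time in s.
With the tool pointing down it reaches from about 275 to 1000 mm from the base axis. Payload 8.4 kg.
Tool frame: the origin (TCP) lies between the finger pads; the fingertips stand 8 mm ahead of it and the grasp point (between the pads) lies 11 mm behind it (tcp_to_tips is the distance from the TCP to the fingertips, in mm); z points along the fingers, y is the line along which they close (so a half turn about z gives the same grasp; the last joint's range is limited). The gripper opens to 85 mm and grips with 20 to 120 N. Pads are 22 mm wide; open, the fingers measure 114 mm over their backs; the gripper's body (76 mm by 85 mm) begins 54 mm behind the grasp point. The pads swing forward as they close: fully open they stand 13 mm farther back than shut.
Start: joints at [-1.192, 0.353, 1.633, -0, 1.155, -0.002], TCP at [232.288, -580.233, 209.181] pointing down, gripper open.
Joint ranges: [-2.63, 2.63], [-0.92, 2.1], [0.06, 2.66], [-1.3, 4.44], [0, 2.69], [-3.02, 3.02]. Speed limits (rad/s): [2.22, 2.22, 2.79, 3.14, 3.14, 3.14].

INTERFACE

Orientations are given as [roll, pitch, yaw] about the fixed x, y, z axes, in that order (R = Rz(yaw) Ry(pitch) Rx(roll)).
In Python, from rig import * gives the robot as it stands.
- The arm moves only by the tool step_arm, never from a script. Its argument "motion" is a list of rows, each an object with "claw": the finger opening in mm, from 0 to 85.4; "delta_pos": the shift along the tool's x, y, z in mm, a list of three; "turn": the turn about the tool's z in rad. In form: [{"claw": claw, "delta_pos": [dx, dy, dz], "turn": turn}, ...]. A call has 1 to 8 rows; each row shifts and turns the commanded pose from where the row before left it, along the tool's axes as they then stand; what a row does not reach is not made up. A row lasts 1/12 s, in which the tool goes at most 41.7 mm and 7.16 degrees, less where a joint would pass 70% of its speed; a pose out of reach is approached as far as the arm can. A call is refused whole if a number of a shift passes 41.7 or a number of a turn 0.125, either way. A call with a gripper value outside its range is refused whole. The fingers move at their own pace and stop on an object; "force" is the grip in N (left out, the last holds). Time passes only in rows, so rows that do not move let the fingers close. It gives the time, the measured TCP pose, the force, the opening and the grip force at its end, in the units of the state.
- sense(): the state, without advancing time (a new reading comes with each control period).
- grab_frame(name): name is "side" or "top"; returns a dict with "img" (384x512x3 uint8, red, green, blue), "vertical_fov" (degrees; the focal length in pixels is half the picture's height over the tangent of half this angle, whatever the lens; pixels are square), "cx", "cy" (the principal point, pixels), "R" (3x3) and "t" (3): a world point X has camera coordinates R X + t. Camera axes: x right, y down, z forward; pixel columns grow to the right and rows downward; lengths in mm; the calibration is good to about 2 mm. A picture is of the moment at which its call begins. There is no depth.
- sign_off(): hands the job in; it is judged then, once.
The state is a dict: "clock": time; "qpos": joint angles; "qvel": joint speeds; "joint_efforts": joint torques, N m; "eef_pos": TCP position; "tcp_rot": TCP orientation; "contact_force": force on the tool from outside, world axes, zero at the start; "wrist_torque": the same for the moment, N m; "opening": opening from 0.0 (shut) to 1.0 (fully open); "grasp_force": force on a finger pad.
Only numpy, scipy, OpenCV 4.12 (cv2) and the standard library are available. Lean on these libraries where they do the work, as an engineer would, in place of code of your own. Each camera call takes 0.05 s, during which the arm holds its last target. There are 200 camera calls.

## Working session

There is one attempt and no reset: what is moved stays moved. The work goes in short steps, Python scripts to look and compute and a tool call to move; the robot and the scene stay as the last step left them, time stands still between calls to the robot, and variables do not carry over. Pictures are saved under pics/ and viewed, at most 14 in all, crops included, and the job is handed in when it is done.

Besides the shell and the picture viewer there is one more tool, called after "Emit:" as name(argument=value, ...), one argument or row to a line, values as JSON. step_arm: Moves the arm, as the interface text tells. Its arguments: {"type":"object","properties":{"motion":{"type":"array","items":{"type":"object","properties":{"claw":{"type":"number"},"delta_pos":{"type":"array","items":{"type":"number"}},"turn":{"type":"number"}}}},"force":{"type":"number"}},"required":["motion"]}

```bash
ls; mkdir -p pics; cat > h.py <<'E'
from rig import *
import numpy as np, cv2
def cam(n):
    f=grab_frame(n); f['f']=f['img'].shape[0]/2/np.tan(np.radians(f['vertical_fov']/2)); return f
def save(n,img,s=1):
    cv2.imwrite('pics/'+n,cv2.resize(img[:,:,::-1],None,fx=s,fy=s,interpolation=cv2.INTER_CUBIC))
def ray(f,u,v,z):
    R=np.array(f['R']);t=np.array(f['t']);c=-R.T@t
    d=R.T@np.array([(u-f['cx'])/f['f'],(v-f['cy'])/f['f'],1]); return c+d*(z-c[2])/d[2]
def proj(f,X):
    p=np.array(f['R'])@np.array(X)+np.array(f['t']); return f['f']*p[0]/p[2]+f['cx'],f['f']*p[1]/p[2]+f['cy']
E
python3 - <<'E'
from h import *
for n in('top','side'):
    f=cam(n); save(n+'0.png',f['img'],1.5); print(n,f['f'],f['cx'],f['cy'],-np.array(f['R']).T@np.array(f['t']),np.round(f['R'],3).tolist())
print(sense())
E
```

```text
pics
top 437.45487670658076 257.0547060894711 186.48686136246135 [ 468.87041937   69.17452723 1344.97753284] [[-0.022, -1.0, 0.018], [-0.996, 0.02, -0.085], [0.085, -0.02, -0.996]]
side 378.7363925351598 254.73218260742902 186.0771976788454 [368.99449664 974.48433548 948.30209694] [[-0.978, -0.208, 0.019], [-0.15, 0.637, -0.756], [0.145, -0.743, -0.654]]
{'clock': 0.1, 'qpos': array([-1.19238941e+00,  3.53602640e-01,  1.63408142e+00, -3.12228265e-05,
        1.15522156e+00, -2.37088612e-03]), 'qvel': array([ 0.00240016, -0.00183002, -0.00395954, -0.00034232,  0.00016908,
       -0.00038152]), 'joint_efforts': array([-1.86500860e-03, -6.06358767e+01, -3.42824864e+01, -1.34959678e-04,
        4.12564783e-03,  5.70020431e-08]), 'eef_pos': array([ 232.10718798, -579.78755697,  208.51268413]), 'tcp_rot': array([-3.14027962e+00,  2.54357281e-05,  3.80790441e-01]), 'contact_force': array([0.39309366, 0.42676294, 0.14857326]), 'wrist_torque': array([0.04951475, 0.013798  , 0.01579413]), 'grasp_force': 0.0, 'opening': 1.0032914683452623}
```

View pics/top0.png

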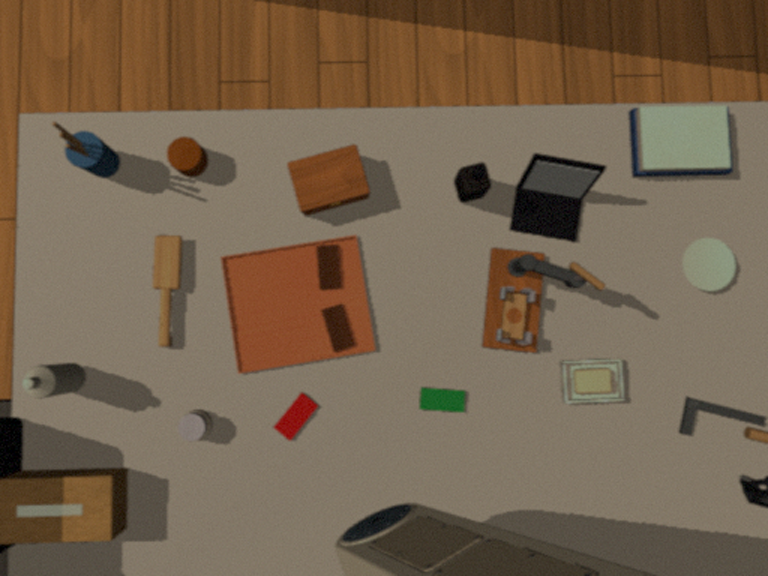

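View pics/side0.png

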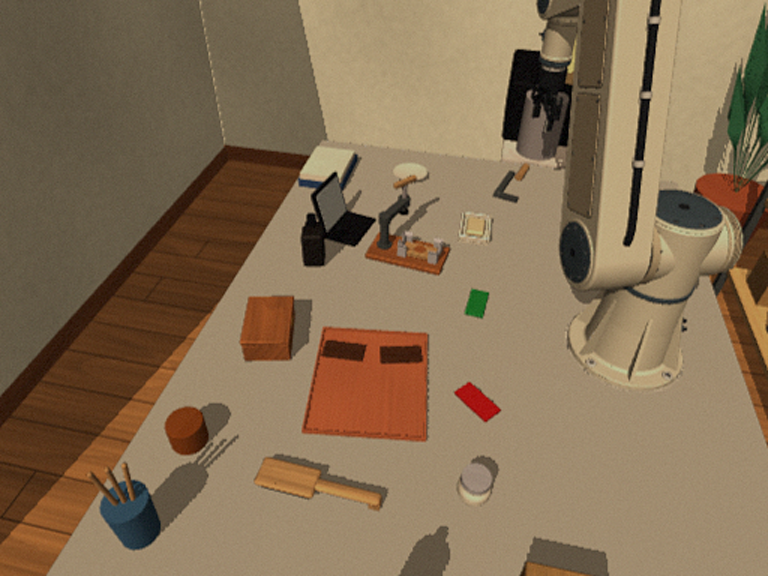

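Candidates (top view, 768-px picture): dark panels in the tray at (330,267) and (338,328). Look-alikes: red at (297,416) and green at (443,400), both outside the tray; I'll leave those. The pale block with the disc is in the press pocket at (515,315). Next is one close crop and the measurements.

```bash
cat >> h.py <<'E'
def rects(f,mask,z,amin=150):
    out=[]
    for c in cv2.findContours(mask.astype(np.uint8),cv2.RETR_EXTERNAL,cv2.CHAIN_APPROX_NONE)[0]:
        if cv2.contourArea(c)<amin: continue
        P=np.array([ray(f,u,v,z)[:2] for u,v in c[:,0]],np.float32)
        (x,y),(w,h),a=cv2.minAreaRect(P)
        if w<h: w,h,a=h,w,a+90
        a=(a+90)%180-90
        m=cv2.moments(c); out.append((round(x,1),round(y,1),round(w,1),round(h,1),round(float(np.radians(a)),3),round(m['m10']/m['m00'],1),round(m['m01']/m['m00'],1)))
    return out
def panels(f):
    i=f['img'].astype(int); hsv=cv2.cvtColor(f['img'],cv2.COLOR_RGB2HSV)
    # dark inside tray region
    m=(i.sum(2)<170)
    T=np.zeros(m.shape,np.uint8); tm=((hsv[...,0]<14)&(hsv[...,1]>130)&(i[...,0]>120)).astype(np.uint8)
    c=max(cv2.findContours(tm,cv2.RETR_EXTERNAL,cv2.CHAIN_APPROX_NONE)[0],key=cv2.contourArea)
    cv2.fillPoly(T,[cv2.convexHull(c)],1)
    return rects(f,m&(T>0),11), rects(f,T,10)
E
python3 - <<'E'
from h import *
f=cam('top');g=cam('side')
print(panels(f))
a=f['img'][155:245,310:415];b=g['img'][115:190,235:310]
save('crop1.png',np.hstack([cv2.resize(a,(400,343),interpolation=3),cv2.resize(b,(343,343),interpolation=3)]))
hsv=cv2.cvtColor(f['img'],cv2.COLOR_RGB2HSV)
for u,v in[(343,203),(343,216),(348,210),(330,228),(335,180),(220,178),(226,218),(170,200)]: print(u,v,f['img'][v,u],hsv[v,u])
E
```

```text
([(487.8, 140.4, 90.2, 45.9, 0.281, 225.4, 218.3), (612.7, 158.0, 89.4, 49.0, -0.016, 219.3, 177.7)], [(538.9, 220.1, 275.7, 240.2, -1.425, 199.5, 202.9)])
343 203 [132  98  59] [ 16 141 132]
343 216 [128  93  54] [ 16 147 128]
348 210 [125  81  46] [ 13 161 125]
330 228 [116  70  34] [ 13 180 116]
335 180 [108  63  27] [ 13 191 108]
220 178 [61 35 22] [ 10 163  61]
226 218 [56 32 19] [ 11 168  56]
170 200 [140  75  45] [  9 173 140]
```

View pics/crop1.png

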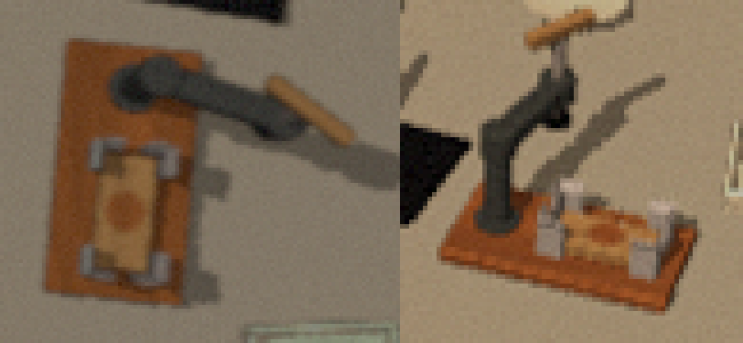

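The crop shows the pale block (disc at about crop (125,210)) sitting between four grey corners, and the arm swung aside to −y with its handle at about (310,110). Both dark panels measure about 90x45, so they match. Next I'll locate the press.

```bash
python3 - <<'E'
from h import *
f=cam('top');g=cam('side')
s=400/105
def P(x,y,z): return ray(f,310+x/s-.4,155+y/s-.4,z)[:2]
b=np.array([P(*c,15) for c in[(68,40),(202,52),(185,303),(45,290)]]);print('base',b.round(),b.mean(0),np.linalg.norm(b-np.roll(b,1,0),axis=1))
x=(b[0]+b[1]-b[2]-b[3]);yaw=np.arctan2(x[1],x[0]);print('yaw',yaw)
y=(b[0]+b[3]-b[1]-b[2]);print('yaw2',np.arctan2(y[1],y[0])-np.pi/2)
print('disc',P(125,210,29))
ca=np.array([P(*c,29) for c in[(103,152),(160,157),(150,272),(96,265)]]);print('caul',ca.round(),ca.mean(0),np.linalg.norm(ca-np.roll(ca,1,0),axis=1))
co=np.array([P(*c,54) for c in[(92,138),(180,147),(168,285),(82,277)]]);print('corners',co.round(),co.mean(0),np.linalg.norm(co-np.roll(co,1,0),axis=1))
x=(co[0]+co[1]-co[2]-co[3]);print('cyaw',np.arctan2(x[1],x[0]))
h=np.array([P(268,80,171),P(352,138,171)]);print('handle',h,h.mean(0),np.linalg.norm(h[0]-h[1]))
# disc in side view
sb=75/343
print('disc side',ray(g,235+(607-400)*sb-.4,115+232*sb-.4,29))
hs=np.array([ray(g,235+(x-400)*sb-.4,115+y*sb-.4,171)[:2] for x,y in[(527,40),(595,14)]]);print(hs,hs.mean(0))
# base mask rect
hsv=cv2.cvtColor(f['img'],cv2.COLOR_RGB2HSV)
m=(hsv[...,1]>155)&(f['img'][...,0]>70);m[:, :310]=0;m[:,372:]=0;m[:155]=0;m[245:]=0
print(rects(f,m,15,800))
E
```

```text
base [[ 644. -176.]
 [ 632. -284.]
 [ 431. -262.]
 [ 444. -150.]] [ 537.57142635 -217.91108889] [201.83401122 108.84734636 202.35258023 112.26515701]
yaw -0.11834559418217583
yaw2 -0.11173365840651184
disc [ 505.4957281  -213.60178742]
caul [[ 552. -198.]
 [ 547. -243.]
 [ 456. -232.]
 [ 463. -189.]] [ 504.40496561 -215.36281023] [89.67475525 45.55092286 91.49609532 43.05921651]
corners [[ 561. -185.]
 [ 553. -253.]
 [ 446. -239.]
 [ 454. -173.]] [ 503.54404108 -212.4975648 ] [108.2925964   69.11222163 107.7273966   67.00569277]
cyaw -0.1183866302770603
handle [[ 591.84152393 -288.8958811 ]
 [ 549.2069593  -347.01891173]] [ 570.52424162 -317.95739641] 72.08323515774245
disc side [ 501.19682989 -215.2664167    29.        ]
[[ 589.25735028 -279.11933536]
 [ 540.01072066 -335.19378477]] [ 564.63403547 -307.15656007]
[(536.7, -216.9, 200.2, 106.3, -0.128, 340.8, 203.8)]
```

The press estimates agree: centre about (504,−213), yaw −0.118, and swing about 1.3 rad. I'll move above the block.

Emit:
step_arm(
  motion=[
    {"turn":0.1,"delta_pos":[0,0,0],"claw":85},
    {"turn":0.1,"delta_pos":[0,0,0],"claw":85},
    {"turn":0.1,"delta_pos":[0,0,0],"claw":80},
    {"turn":0.1,"delta_pos":[0,0,0],"claw":70},
    {"turn":0.1,"delta_pos":[0,0,0],"claw":70},
  ],
  force=30,
)

```text
clock: 0.72
eef_pos: [232.3, -580.2, 209.1]
tcp_rot: [-3.141, 0.0, -0.124]
contact_force: [0.2, 0.4, 0.4]
opening: 0.824
grasp_force: 0.0
```

Emit:
step_arm(
  motion=[
    {"turn":0,"delta_pos":[15,-26.4,0],"claw":70},
    {"turn":0,"delta_pos":[15,-26.4,0],"claw":70},
    {"turn":0,"delta_pos":[15,-26.4,0],"claw":70},
    {"turn":0,"delta_pos":[15,-26.4,0],"claw":70},
    {"turn":0,"delta_pos":[15,-26.4,0],"claw":70},
    {"turn":0,"delta_pos":[15,-26.4,0],"claw":70},
    {"turn":0,"delta_pos":[15,-26.4,0],"claw":70},
    {"turn":0,"delta_pos":[15,-26.4,0],"claw":70},
  ],
)

```text
clock: 1.38
eef_pos: [377.2, -383.6, 209.3]
tcp_rot: [3.141, -0.0, -0.119]
contact_force: [1.5, -0.4, 0.1]
opening: 0.819
grasp_force: 0.0
```

Emit:
step_arm(
  motion=[
    {"turn":0,"delta_pos":[15,-26.4,0],"claw":70},
    {"turn":0,"delta_pos":[15,-26.4,0],"claw":70},
    {"turn":0,"delta_pos":[15,-26.4,0],"claw":70},
    {"turn":0,"delta_pos":[15,-26.4,0],"claw":70},
    {"turn":0,"delta_pos":[15,-26.4,0],"claw":70},
    {"turn":0,"delta_pos":[15,-26.4,0],"claw":70},
    {"turn":0,"delta_pos":[15,-26.4,0],"claw":70},
    {"turn":0,"delta_pos":[0,0,0],"claw":70},
  ],
)

```text
clock: 2.05
eef_pos: [505.4, -210.3, 209.3]
tcp_rot: [-3.14, -0.001, -0.117]
contact_force: [-0.6, 0.8, 0.5]
opening: 0.817
grasp_force: 0.0
```

```bash
cat >> h.py <<'E'
def to(x,y,z,yaw):
    s=sense();p=s['eef_pos'];w=s['tcp_rot'][2]
    d=np.array([x,y,z])-p;yaw=w+(yaw-w+np.pi/2)%np.pi-np.pi/2
    c,n=np.cos(yaw),np.sin(yaw)
    print('pose',p.round(1),'yaw',round(w,3),'q6',round(s['qpos'][5],2),'t',round(s['clock'],1),'F',s['contact_force'].round(1),'grip',round(s['grasp_force'],1),'open mm',round(s['opening']*85.4,1))
    print('turn',round(w-yaw,3),'then shift (axes after turn)',np.round([d[0]*c+d[1]*n,d[0]*n-d[1]*c,-d[2]],1))
E
python3 -c "
from h import *
to(504,-213.3,26,-0.118)
f=cam('side');g=cam('top');save('a1.png',np.hstack([f['img'][90:200,215:325],g['img'][150:260,290:400]]),3.6)"
```

```text
pose [ 505.4 -210.3  209.3] yaw -0.117 q6 1.29 t 2.0 F [-0.6  0.8  0.5] grip 0.0 open mm 69.8
turn 0.001 then shift (axes after turn) [ -1.    3.1 183.3]
```

View pics/a1.png

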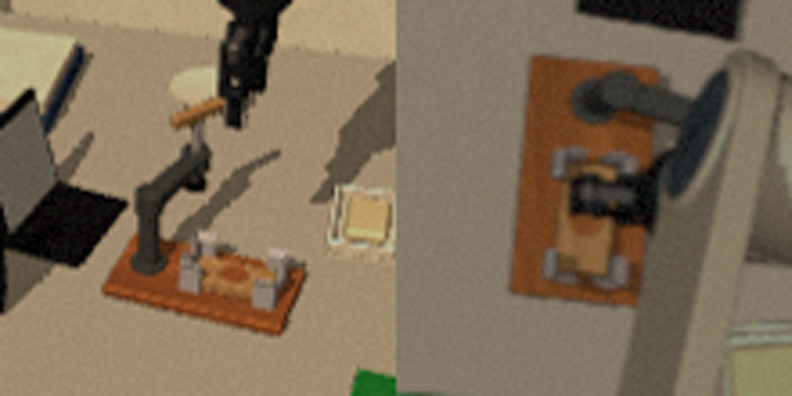

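The gripper sits above the block, with its fingers at about (235,100) on the left and (610,190) on the right, and it's clear of the arm. I'll go down to TCP z of about 27.

Emit:
step_arm(
  motion=[
    {"turn":0,"delta_pos":[-1,3,30],"claw":66},
    {"turn":0,"delta_pos":[0,0,30],"claw":66},
    {"turn":0,"delta_pos":[0,0,30],"claw":66},
    {"turn":0,"delta_pos":[0,0,30],"claw":66},
    {"turn":0,"delta_pos":[0,0,30],"claw":66},
    {"turn":0,"delta_pos":[0,0,15],"claw":66},
    {"turn":0,"delta_pos":[0,0,8],"claw":66},
    {"turn":0,"delta_pos":[0,0,8],"claw":66},
  ],
)

```text
clock: 2.82
eef_pos: [500.8, -217.5, 27.6]
tcp_rot: [-3.142, 0.001, -0.12]
contact_force: [-0.2, -0.4, 0.4]
opening: 0.772
grasp_force: 0.0
```

```bash
python3 -c "
from h import *
to(504,-213.3,26,-0.118)
f=cam('side');save('a2.png',f['img'][125:185,235:315],6)"
```

```text
pose [ 500.8 -217.5   27.6] yaw -0.12 q6 1.28 t 2.8 F [-0.2 -0.4  0.4] grip 0.0 open mm 65.9
turn -0.002 then shift (axes after turn) [ 2.7 -4.5  1.6]
```

View pics/a2.png

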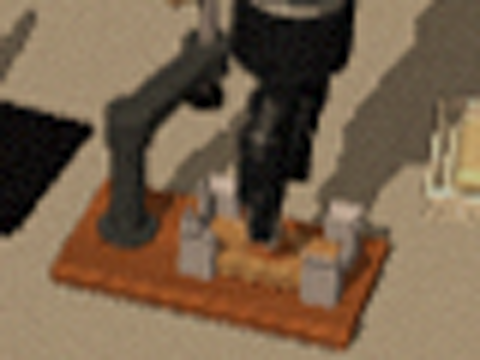

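Emit:
step_arm(
  motion=[
    {"turn":0,"delta_pos":[1.5,-2.5,0],"claw":66},
    {"turn":0,"delta_pos":[1.2,-2,0],"claw":66},
    {"turn":0,"delta_pos":[0,0,0],"claw":66},
    {"turn":0,"delta_pos":[0,0,0],"claw":66},
  ],
)

```text
clock: 3.2
eef_pos: [505.5, -212.7, 29.2]
tcp_rot: [3.141, -0.002, -0.119]
contact_force: [0.6, -0.6, -0.6]
opening: 0.771
grasp_force: 0.0
```

```bash
python3 -c "
from h import *
to(504,-213.3,26,-0.118)
f=cam('side');save('a3.png',f['img'][125:185,235:315],6)
for P in [(508,-179,20),(508,-179,27),(506,-191,29),(506,-191,15),(500,-246,20)]:
  u,v=proj(f,P);print(P,round((u-235)*6),round((v-125)*6))"
```

```text
pose [ 505.5 -212.7   29.2] yaw -0.119 q6 1.29 t 3.2 F [ 0.6 -0.6 -0.6] grip 0.0 open mm 65.8
turn -0.001 then shift (axes after turn) [-1.4  0.8  3.2]
(508, -179, 20) 249 285
(508, -179, 27) 250 276
(506, -191, 29) 256 263
(506, -191, 15) 255 280
(500, -246, 20) 277 226
```

View pics/a3.png

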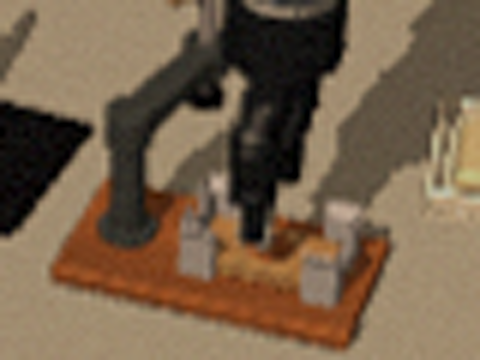

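In the picture the fingertips look about 30 mm higher than expected. I'll close gently to find out.

Emit:
step_arm(
  motion=[
    {"turn":0,"delta_pos":[0,0,0],"claw":40},
    {"turn":0,"delta_pos":[0,0,0],"claw":40},
    {"turn":0,"delta_pos":[0,0,0],"claw":40},
    {"turn":0,"delta_pos":[0,0,0],"claw":40},
    {"turn":0,"delta_pos":[0,0,0],"claw":40},
  ],
  force=20,
)

```text
clock: 3.67
eef_pos: [504.7, -212.5, 28.2]
tcp_rot: [3.142, -0.0, -0.119]
contact_force: [0.2, -0.6, -0.4]
opening: 0.466
grasp_force: 0.0
```

```bash
python3 -c "
from h import *
to(504,-213.3,26,-0.118)
f=cam('side');save('a4.png',f['img'][125:185,235:315],8)"
```

```text
pose [ 504.7 -212.5   28.2] yaw -0.119 q6 1.29 t 3.7 F [ 0.2 -0.6 -0.4] grip 0.0 open mm 39.8
turn -0.001 then shift (axes after turn) [-0.6  0.8  2.2]
```

View pics/a4.png

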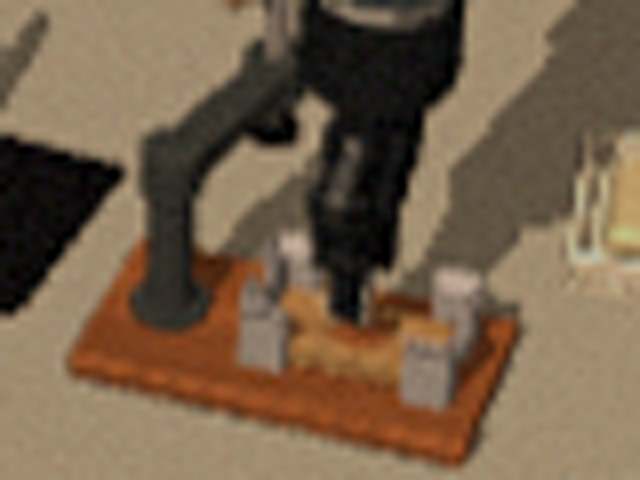

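```bash
python3 - <<'E'
from h import *
import rig
print([k for k in dir(rig) if not k.startswith('_')]); print(getattr(rig,'tcp_to_tips',None))
f=cam('side')
for y in(-178,-185,-192):
    u,v=235+350/8-.5,125+322/8-.5
    a,b=ray(f,u,v,0),ray(f,u,v,100); k=(y-a[1])/(b[1]-a[1]); print(a+k*(b-a))
E
```

```text
['MotionError', 'grab_frame', 'sense', 'sign_off', 'tcp_to_tips']
8.0
[ 503.44021389 -178.           59.45922738]
[ 504.25681503 -185.           54.06054221]
[ 505.07341617 -192.           48.66185705]
```

The tips are actually about 22 mm higher than nominal, since closing to 40 passed above the block. I'll reopen, go down in small steps and find the floor by force.

Emit:
step_arm(
  motion=[
    {"turn":0,"delta_pos":[0,0,0],"claw":62},
    {"turn":0,"delta_pos":[0,0,0],"claw":62},
    {"turn":0,"delta_pos":[0,0,0],"claw":62},
    {"turn":0,"delta_pos":[0,0,0],"claw":62},
    {"turn":0,"delta_pos":[0,0,5],"claw":62},
    {"turn":0,"delta_pos":[0,0,5],"claw":62},
    {"turn":0,"delta_pos":[0,0,2],"claw":62},
    {"turn":0,"delta_pos":[0,0,0],"claw":62},
  ],
)

```text
clock: 4.43
eef_pos: [504.0, -212.2, 15.3]
tcp_rot: [-3.141, 0.001, -0.119]
contact_force: [1.5, 1.2, -0.1]
opening: 0.729
grasp_force: 0.0
```

Emit:
step_arm(
  motion=[
    {"turn":0,"delta_pos":[0,0,3],"claw":62},
    {"turn":0,"delta_pos":[0,0,0],"claw":62},
  ],
)

```text
clock: 4.6
eef_pos: [504.4, -212.4, 12.7]
tcp_rot: [-3.141, 0.001, -0.119]
contact_force: [0.1, 0.3, 0.3]
opening: 0.725
grasp_force: 0.0
```

Emit:
step_arm(
  motion=[
    {"turn":0,"delta_pos":[0,0,3],"claw":62},
    {"turn":0,"delta_pos":[0,0,0],"claw":62},
  ],
)

```text
clock: 4.77
eef_pos: [504.5, -212.4, 9.8]
tcp_rot: [-3.142, 0.0, -0.119]
contact_force: [0.5, 0.2, -0.4]
opening: 0.721
grasp_force: 0.0
```

```bash
python3 - <<'E'
from h import *
to(504,-213.3,26,-0.118)
f=cam('side');g=cam('top');a=f['img'][125:185,235:315];b=g['img'][150:240,310:400]
save('a5.png',np.hstack([cv2.resize(a,(480,360),interpolation=3),cv2.resize(b,(320,360),interpolation=3)]))
E
```

```text
pose [ 504.5 -212.4    9.8] yaw -0.119 q6 1.29 t 4.8 F [ 0.5  0.2 -0.4] grip 0.0 open mm 61.6
turn -0.001 then shift (axes after turn) [ -0.4   0.9 -16.2]
```

View pics/a5.png

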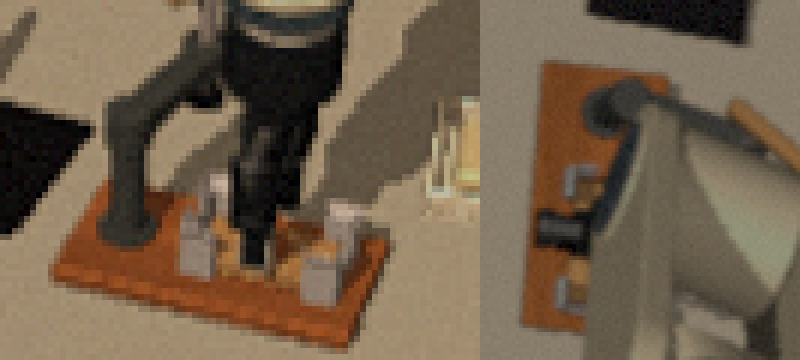

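Emit:
step_arm(
  motion=[
    {"turn":0,"delta_pos":[0,0,4],"claw":62},
    {"turn":0,"delta_pos":[0,0,4],"claw":62},
    {"turn":0,"delta_pos":[0,0,0],"claw":62},
  ],
)

```text
clock: 5.12
eef_pos: [504.2, -212.3, 1.4]
tcp_rot: [-3.141, 0.001, -0.119]
contact_force: [-0.4, -0.1, -0.1]
opening: 0.725
grasp_force: 0.0
```

Emit:
step_arm(
  motion=[
    {"turn":0,"delta_pos":[0,0,2],"claw":62},
    {"turn":0,"delta_pos":[0,0,0],"claw":62},
  ],
)

```text
clock: 5.28
eef_pos: [504.4, -212.4, -0.2]
tcp_rot: [-3.141, 0.0, -0.119]
contact_force: [-0.7, 0.6, 0.5]
opening: 0.726
grasp_force: 0.0
```

Emit:
step_arm(
  motion=[
    {"turn":0,"delta_pos":[0,0,0],"claw":40},
    {"turn":0,"delta_pos":[0,0,0],"claw":40},
    {"turn":0,"delta_pos":[0,0,0],"claw":40},
    {"turn":0,"delta_pos":[0,0,0],"claw":40},
  ],
  force=20,
)

```text
clock: 5.62
eef_pos: [504.7, -212.5, 0.3]
tcp_rot: [3.142, -0.0, -0.119]
contact_force: [-1.1, 0.0, 1.7]
opening: 0.504
grasp_force: 20.6
```

Gripped at 43 mm, right for a 44 mm block. I'll lift it and carry it to the clear strip.

Emit:
step_arm(
  motion=[
    {"turn":0,"delta_pos":[0,0,0],"claw":35},
    {"turn":0,"delta_pos":[0,0,-8],"claw":35},
    {"turn":0,"delta_pos":[0,0,-16],"claw":35},
    {"turn":0,"delta_pos":[0,0,-20],"claw":35},
    {"turn":0,"delta_pos":[0,0,-20],"claw":35},
    {"turn":0,"delta_pos":[0,0,-20],"claw":35},
    {"turn":0,"delta_pos":[0,0,-6],"claw":35},
    {"turn":0,"delta_pos":[0,0,0],"claw":35},
  ],
  force=50,
)

```text
clock: 6.28
eef_pos: [505.9, -213.0, 92.1]
tcp_rot: [3.141, -0.004, -0.119]
contact_force: [-0.7, -0.6, -0.1]
opening: 0.489
grasp_force: 50.9
```

Emit:
step_arm(
  motion=[
    {"turn":0,"delta_pos":[-6,-24,0],"claw":35},
    {"turn":0,"delta_pos":[-6,-24,0],"claw":35},
    {"turn":0,"delta_pos":[-6,-24,0],"claw":35},
    {"turn":0,"delta_pos":[-6,-24,0],"claw":35},
    {"turn":0,"delta_pos":[-6,-24,0],"claw":35},
    {"turn":0,"delta_pos":[-6,-24,0],"claw":35},
    {"turn":0,"delta_pos":[-6,-24,0],"claw":35},
    {"turn":0,"delta_pos":[-6,-24,0],"claw":35},
  ],
)

```text
clock: 6.95
eef_pos: [478.7, -15.0, 89.0]
tcp_rot: [3.141, 0.002, -0.119]
contact_force: [0.3, -0.0, -0.1]
opening: 0.488
grasp_force: 50.9
```

Emit:
step_arm(
  motion=[
    {"turn":0,"delta_pos":[0,0,20],"claw":35},
    {"turn":0,"delta_pos":[0,0,20],"claw":35},
    {"turn":0,"delta_pos":[0,0,20],"claw":35},
    {"turn":0,"delta_pos":[0,0,20],"claw":35},
    {"turn":0,"delta_pos":[0,0,12],"claw":35},
    {"turn":0,"delta_pos":[0,0,4],"claw":35},
    {"turn":0,"delta_pos":[0,0,4],"claw":35},
    {"turn":0,"delta_pos":[0,0,0],"claw":35},
  ],
)

```text
clock: 7.62
eef_pos: [479.3, -16.2, -10.5]
tcp_rot: [3.141, 0.001, -0.119]
contact_force: [-0.4, 0.2, 1.0]
opening: 0.492
grasp_force: 50.9
```

Emit:
step_arm(
  motion=[
    {"turn":0,"delta_pos":[0,0,2],"claw":35},
    {"turn":0,"delta_pos":[0,0,2],"claw":35},
    {"turn":0,"delta_pos":[0,0,0],"claw":35},
  ],
)

```text
clock: 7.87
eef_pos: [480.1, -16.2, -13.5]
tcp_rot: [-3.142, -0.001, -0.119]
contact_force: [-0.6, -0.4, -0.5]
opening: 0.494
grasp_force: 50.9
```

Emit:
step_arm(
  motion=[
    {"turn":0,"delta_pos":[0,0,1],"claw":35},
    {"turn":0,"delta_pos":[0,0,1],"claw":35},
    {"turn":0,"delta_pos":[0,0,0],"claw":35},
  ],
)

```text
clock: 8.12
eef_pos: [480.2, -16.2, -14.5]
tcp_rot: [-3.142, -0.001, -0.119]
contact_force: [-3.8, -0.6, 18.1]
opening: 0.49
grasp_force: 52.9
```

Emit:
step_arm(
  motion=[
    {"turn":0,"delta_pos":[0,0,0],"claw":50},
    {"turn":0,"delta_pos":[0,0,0],"claw":64},
    {"turn":0,"delta_pos":[0,0,0],"claw":64},
    {"turn":0,"delta_pos":[0,0,-10],"claw":64},
    {"turn":0,"delta_pos":[0,0,-30],"claw":66},
    {"turn":0,"delta_pos":[0,0,-30],"claw":66},
    {"turn":0,"delta_pos":[0,0,-30],"claw":66},
    {"turn":0,"delta_pos":[0,0,0],"claw":66},
  ],
  force=30,
)

```text
clock: 8.78
eef_pos: [483.2, -16.3, 89.5]
tcp_rot: [-3.141, -0.008, -0.119]
contact_force: [2.1, 0.4, 0.3]
opening: 0.773
grasp_force: 0.0
```

```bash
python3 - <<'E'
from h import *
f=cam('top');print(panels(f))
hsv=cv2.cvtColor(f['img'],cv2.COLOR_RGB2HSV)
m=(hsv[...,1]>100)&(f['img'][...,0]>100);m[:,:262]=0;m[:,318:]=0;print(rects(f,m,14,100))
r=panels(f)[0]
for p in r: to(p[0],p[1],-17,p[4])
E
```

```text
([(488.3, 140.1, 91.2, 45.2, 0.284, 225.4, 218.3), (612.6, 157.3, 91.1, 46.0, 0.055, 219.3, 177.8)], [(538.3, 221.2, 279.1, 239.9, -1.425, 199.2, 202.8)])
[(1034.8, -70.5, 185.2, 174.1, -0.023, 288.8, 43.8)]
pose [482.2 -16.3  87.5] yaw -0.119 q6 1.65 t 8.8 F [ 0.6  0.7 -0.6] grip 0.0 open mm 66.1
turn -0.403 then shift (axes after turn) [  49.7 -148.4  104.5]
pose [482.2 -16.3  87.5] yaw -0.119 q6 1.65 t 8.8 F [ 0.6  0.7 -0.6] grip 0.0 open mm 66.1
turn -0.174 then shift (axes after turn) [ 139.7 -166.1  104.5]
```

Emit:
step_arm(
  motion=[
    {"turn":-0.1,"delta_pos":[0,0,0],"claw":64},
    {"turn":-0.1,"delta_pos":[0,0,0],"claw":64},
    {"turn":-0.1,"delta_pos":[0,0,0],"claw":64},
    {"turn":-0.1,"delta_pos":[0,0,0],"claw":64},
    {"turn":0,"delta_pos":[12,-37,0],"claw":64},
    {"turn":0,"delta_pos":[12,-37,0],"claw":64},
    {"turn":0,"delta_pos":[12,-37,0],"claw":64},
    {"turn":0,"delta_pos":[12,-37,0],"claw":64},
  ],
)

```text
clock: 9.5
eef_pos: [484.1, 140.6, 83.6]
tcp_rot: [3.142, 0.001, 0.28]
contact_force: [1.0, 0.2, 0.2]
opening: 0.748
grasp_force: 0.0
```

Emit:
step_arm(
  motion=[
    {"turn":0,"delta_pos":[0,0,25],"claw":62},
    {"turn":0,"delta_pos":[0,0,25],"claw":62},
    {"turn":0,"delta_pos":[0,0,20],"claw":62},
    {"turn":0,"delta_pos":[0,0,10],"claw":62},
    {"turn":0,"delta_pos":[0,0,5],"claw":62},
    {"turn":0,"delta_pos":[0,0,0],"claw":62},
    {"turn":0,"delta_pos":[0,0,0],"claw":62},
  ],
)

```text
clock: 10.08
eef_pos: [485.2, 139.2, -0.5]
tcp_rot: [-3.142, -0.0, 0.28]
contact_force: [0.0, 0.8, 1.0]
opening: 0.725
grasp_force: 0.0
```

```bash
python3 - <<'E'
from h import *
to(488.1,140.2,-12,0.283)
E
```

```text
pose [485.2 139.2  -0.5] yaw 0.28 q6 1.57 t 10.1 F [0.  0.8 1. ] grip 0.0 open mm 61.9
turn -0.003 then shift (axes after turn) [ 3.  -0.2 11.5]
```

Emit:
step_arm(
  motion=[
    {"turn":0,"delta_pos":[3,0,4],"claw":62},
    {"turn":0,"delta_pos":[0,0,4],"claw":62},
    {"turn":0,"delta_pos":[0,0,3],"claw":62},
    {"turn":0,"delta_pos":[0,0,0],"claw":62},
  ],
)

```text
clock: 10.42
eef_pos: [487.7, 140.1, -12.0]
tcp_rot: [-3.142, 0.0, 0.281]
contact_force: [-0.7, 0.2, 0.8]
opening: 0.724
grasp_force: 0.0
```

Emit:
step_arm(
  motion=[
    {"turn":0,"delta_pos":[0,0,2],"claw":62},
    {"turn":0,"delta_pos":[0,0,0],"claw":62},
  ],
)

```text
clock: 10.58
eef_pos: [487.7, 140.1, -14.0]
tcp_rot: [-3.142, 0.0, 0.281]
contact_force: [-0.1, -0.5, 0.5]
opening: 0.726
grasp_force: 0.0
```

Emit:
step_arm(
  motion=[
    {"turn":0,"delta_pos":[0,0,2],"claw":62},
    {"turn":0,"delta_pos":[0,0,0],"claw":62},
  ],
)

```text
clock: 10.75
eef_pos: [487.7, 140.1, -16.0]
tcp_rot: [3.142, 0.0, 0.281]
contact_force: [-0.3, -1.1, 0.2]
opening: 0.728
grasp_force: 0.0
```

Still no floor contact. I'll close here, which holds the panel low enough.

Emit:
step_arm(
  motion=[
    {"turn":0,"delta_pos":[0,0,0],"claw":38},
    {"turn":0,"delta_pos":[0,0,0],"claw":38},
    {"turn":0,"delta_pos":[0,0,0],"claw":38},
    {"turn":0,"delta_pos":[0,0,0],"claw":38},
    {"turn":0,"delta_pos":[0,0,0],"claw":38},
  ],
  force=25,
)

```text
clock: 11.17
eef_pos: [487.8, 140.2, -15.6]
tcp_rot: [-3.142, -0.0, 0.281]
contact_force: [-1.4, -0.4, 5.7]
opening: 0.5
grasp_force: 25.2
```

Held at 42.7 mm, tips at the tray floor. I'll lift, turn square to the press and carry it over.

Emit:
step_arm(
  motion=[
    {"turn":0,"delta_pos":[0,0,-3],"claw":35},
    {"turn":0,"delta_pos":[0,0,-12],"claw":35},
    {"turn":0,"delta_pos":[0,0,-25],"claw":35},
    {"turn":0,"delta_pos":[0,0,-30],"claw":35},
    {"turn":0.1,"delta_pos":[0,0,-30],"claw":35},
    {"turn":0.1,"delta_pos":[0,0,0],"claw":35},
    {"turn":0.1,"delta_pos":[0,0,0],"claw":35},
    {"turn":0.1,"delta_pos":[0,0,0],"claw":35},
  ],
  force=50,
)

```text
clock: 11.83
eef_pos: [488.2, 140.3, 85.0]
tcp_rot: [-3.141, -0.001, -0.124]
contact_force: [-0.5, 0.0, 0.5]
opening: 0.484
grasp_force: 50.6
```

```bash
python3 - <<'E'
from h import *
to(504,-213,-3,-0.118)
E
```

```text
pose [488.2 140.3  85. ] yaw -0.124 q6 1.97 t 11.8 F [-0.5  0.   0.5] grip 50.6 open mm 41.4
turn -0.006 then shift (axes after turn) [ 57.2 349.   88. ]
```

Emit:
step_arm(
  motion=[
    {"turn":0,"delta_pos":[4.8,29,0],"claw":35},
    {"turn":0,"delta_pos":[4.8,29,0],"claw":35},
    {"turn":0,"delta_pos":[4.8,29,0],"claw":35},
    {"turn":0,"delta_pos":[4.8,29,0],"claw":35},
    {"turn":0,"delta_pos":[4.8,29,0],"claw":35},
    {"turn":0,"delta_pos":[4.8,29,0],"claw":35},
    {"turn":0,"delta_pos":[4.8,29,0],"claw":35},
    {"turn":0,"delta_pos":[4.8,29,0],"claw":35},
  ],
)

```text
clock: 12.5
eef_pos: [498.2, -96.2, 84.2]
tcp_rot: [-3.142, -0.0, -0.119]
contact_force: [0.8, 0.4, -0.9]
opening: 0.478
grasp_force: 50.7
```

Emit:
step_arm(
  motion=[
    {"turn":0,"delta_pos":[4.8,29,0],"claw":35},
    {"turn":0,"delta_pos":[4.8,29,0],"claw":35},
    {"turn":0,"delta_pos":[4.8,29,0],"claw":35},
    {"turn":0,"delta_pos":[4.8,29,0],"claw":35},
    {"turn":0,"delta_pos":[0,0,0],"claw":35},
    {"turn":0,"delta_pos":[0,0,0],"claw":35},
    {"turn":0,"delta_pos":[0,0,0],"claw":35},
  ],
)

```text
clock: 13.08
eef_pos: [503.1, -211.8, 83.9]
tcp_rot: [-3.141, 0.001, -0.12]
contact_force: [-0.6, -0.1, -1.2]
opening: 0.486
grasp_force: 50.5
```

```bash
python3 - <<'E'
from h import *
to(504,-213,-3,-0.118)
f=cam('side');g=cam('top');a=f['img'][115:185,230:320];b=g['img'][150:240,310:400]
save('b1.png',np.hstack([cv2.resize(a,(463,360),interpolation=3),cv2.resize(b,(320,360),interpolation=3)]))
for z in(95,103):
  for dx,dy in((-45,22),(45,22),(-45,-22)):
    c,n=np.cos(-.119),np.sin(-.119);u,v=proj(f,(504+dx*c-dy*n,-213+dx*n+dy*c,z));print(z,dx,dy,round((u-230)*5.14),round((v-115)*5.14))
E
```

```text
pose [ 503.1 -211.8   83.9] yaw -0.12 q6 1.29 t 13.1 F [-0.6 -0.1 -1.2] grip 50.5 open mm 41.5
turn -0.002 then shift (axes after turn) [ 1.   1.1 86.9]
95 -45 22 308 219
95 45 22 192 194
95 -45 -22 323 186
103 -45 22 309 210
103 45 22 192 185
103 -45 -22 324 178
```

View pics/b1.png

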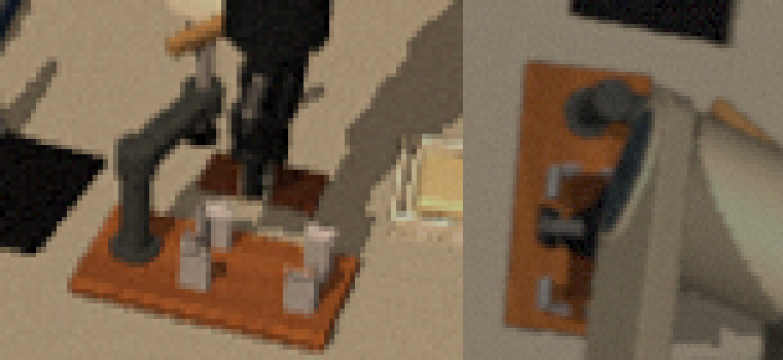

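The panel is held level and square. Its near corners are at (195,187) and (315,213), against predicted (192,185) and (309,210), so it sits about 2 mm towards −x. I'll nudge +x and lower it.

Emit:
step_arm(
  motion=[
    {"turn":0,"delta_pos":[2,1,15],"claw":35},
    {"turn":0,"delta_pos":[0,0,15],"claw":35},
    {"turn":0,"delta_pos":[0,0,12],"claw":35},
    {"turn":0,"delta_pos":[0,0,6],"claw":35},
    {"turn":0,"delta_pos":[0,0,0],"claw":35},
  ],
)

```text
clock: 13.6
eef_pos: [504.5, -212.3, 34.8]
tcp_rot: [-3.141, 0.003, -0.118]
contact_force: [0.1, 0.9, -0.9]
opening: 0.481
grasp_force: 50.6
```

Emit:
step_arm(
  motion=[
    {"turn":0,"delta_pos":[0,0,4],"claw":35},
    {"turn":0,"delta_pos":[0,0,4],"claw":35},
    {"turn":0,"delta_pos":[0,0,0],"claw":35},
  ],
)

```text
clock: 13.85
eef_pos: [505.5, -213.3, 28.0]
tcp_rot: [-3.142, 0.0, -0.119]
contact_force: [-0.2, -0.4, -1.5]
opening: 0.487
grasp_force: 50.6
```

Emit:
step_arm(
  motion=[
    {"turn":0,"delta_pos":[0,0,4],"claw":35},
    {"turn":0,"delta_pos":[0,0,4],"claw":35},
    {"turn":0,"delta_pos":[0,0,0],"claw":35},
  ],
)

```text
clock: 14.1
eef_pos: [505.4, -213.5, 20.1]
tcp_rot: [-3.142, 0.0, -0.119]
contact_force: [-2.3, 1.6, 6.2]
opening: 0.486
grasp_force: 51.5
```

Emit:
step_arm(
  motion=[
    {"turn":0,"delta_pos":[-1.2,-0.8,-1],"claw":35},
    {"turn":0,"delta_pos":[0,0,2],"claw":35},
    {"turn":0,"delta_pos":[0,0,2],"claw":35},
    {"turn":0,"delta_pos":[0,0,0],"claw":35},
  ],
)

```text
clock: 14.43
eef_pos: [504.1, -212.4, 16.7]
tcp_rot: [-3.141, 0.001, -0.119]
contact_force: [0.4, 0.9, 0.2]
opening: 0.487
grasp_force: 52.0
```

Emit:
step_arm(
  motion=[
    {"turn":0,"delta_pos":[0,0,2],"claw":35},
    {"turn":0,"delta_pos":[0,0,2],"claw":35},
    {"turn":0,"delta_pos":[0,0,0],"claw":35},
  ],
)

```text
clock: 14.68
eef_pos: [504.1, -212.4, 12.6]
tcp_rot: [-3.141, 0.001, -0.119]
contact_force: [-0.4, 0.1, -0.7]
opening: 0.487
grasp_force: 52.0
```

Free. On down to the floor (TCP about −3.6).

Emit:
step_arm(
  motion=[
    {"turn":0,"delta_pos":[0,0,4],"claw":35},
    {"turn":0,"delta_pos":[0,0,4],"claw":35},
    {"turn":0,"delta_pos":[0,0,3],"claw":35},
    {"turn":0,"delta_pos":[0,0,2],"claw":35},
    {"turn":0,"delta_pos":[0,0,0],"claw":35},
  ],
)

```text
clock: 15.1
eef_pos: [504.0, -212.3, -0.5]
tcp_rot: [-3.141, 0.001, -0.119]
contact_force: [0.5, -0.2, 0.6]
opening: 0.478
grasp_force: 52.0
```

Emit:
step_arm(
  motion=[
    {"turn":0,"delta_pos":[0,0,1.5],"claw":35},
    {"turn":0,"delta_pos":[0,0,0],"claw":35},
  ],
)

```text
clock: 15.27
eef_pos: [504.4, -212.5, -1.5]
tcp_rot: [-3.142, 0.0, -0.119]
contact_force: [0.5, -0.5, 0.3]
opening: 0.483
grasp_force: 52.0
```

Emit:
step_arm(
  motion=[
    {"turn":0,"delta_pos":[0,0,1],"claw":35},
    {"turn":0,"delta_pos":[0,0,0],"claw":35},
  ],
)

```text
clock: 15.43
eef_pos: [504.5, -212.5, -2.3]
tcp_rot: [3.142, -0.0, -0.119]
contact_force: [-0.3, 0.0, -0.0]
opening: 0.486
grasp_force: 52.1
```

Emit:
step_arm(
  motion=[
    {"turn":0,"delta_pos":[0,0,0.5],"claw":48},
    {"turn":0,"delta_pos":[0,0,0],"claw":60},
    {"turn":0,"delta_pos":[0,0,0],"claw":60},
    {"turn":0,"delta_pos":[0,0,-10],"claw":62},
    {"turn":0,"delta_pos":[0,0,-25],"claw":62},
    {"turn":0,"delta_pos":[0,0,-30],"claw":62},
    {"turn":0,"delta_pos":[0,0,-25],"claw":62},
    {"turn":0,"delta_pos":[0,0,0],"claw":62},
  ],
  force=30,
)

```text
clock: 16.1
eef_pos: [507.4, -213.8, 92.6]
tcp_rot: [3.139, -0.007, -0.119]
contact_force: [1.2, 0.1, 1.2]
opening: 0.727
grasp_force: 0.0
```

```bash
python3 - <<'E'
from h import *
f=cam('top');r=panels(f);print(r)
i=f['img'].astype(int).sum(2)
# angle of panel by moments of subwindow
for p in r[0]:
    u,v=int(p[5]),int(p[6]);w=np.clip(175-i[v-24:v+25,u-24:u+25],0,60)
    vv,uu=np.nonzero(w>5);P=np.array([ray(f,a+u-24,b+v-24,11)[:2] for a,b in zip(uu,vv)]);C=np.cov(P.T);e=np.linalg.eigh(C)[1][:,1];print('moments',P.mean(0),np.arctan2(e[1],e[0]))
p=r[0][0];to(p[0],p[1],0,p[4])
E
```

```text
([(612.4, 157.6, 91.3, 46.0, 0.046, 219.3, 177.8)], [(538.6, 221.0, 278.7, 240.4, -1.425, 199.2, 202.7)])
moments [611.61115445 157.11047106] -3.069581422799389
pose [ 506.4 -213.4   90.5] yaw -0.119 q6 1.29 t 16.1 F [ 0.5  0.5 -0.5] grip 0.0 open mm 61.6
turn -0.165 then shift (axes after turn) [ 122.9 -365.7   90.5]
```

Emit:
step_arm(
  motion=[
    {"turn":-0.09,"delta_pos":[0,0,0],"claw":62},
    {"turn":-0.085,"delta_pos":[0,0,0],"claw":62},
    {"turn":0,"delta_pos":[10.5,-30.3,0],"claw":62},
    {"turn":0,"delta_pos":[10.5,-30.3,0],"claw":62},
    {"turn":0,"delta_pos":[10.5,-30.3,0],"claw":62},
    {"turn":0,"delta_pos":[10.5,-30.3,0],"claw":62},
    {"turn":0,"delta_pos":[10.5,-30.3,0],"claw":62},
    {"turn":0,"delta_pos":[10.5,-30.3,0],"claw":62},
  ],
)

```text
clock: 16.82
eef_pos: [556.7, -25.9, 86.6]
tcp_rot: [-3.141, 0.001, 0.056]
contact_force: [0.6, -0.2, 0.5]
opening: 0.728
grasp_force: 0.0
```

Emit:
step_arm(
  motion=[
    {"turn":0,"delta_pos":[10.5,-30.3,0],"claw":62},
    {"turn":0,"delta_pos":[10.5,-30.3,0],"claw":62},
    {"turn":0,"delta_pos":[10.5,-30.3,0],"claw":62},
    {"turn":0,"delta_pos":[10.5,-30.3,0],"claw":62},
    {"turn":0,"delta_pos":[10.5,-30.3,0],"claw":62},
    {"turn":0,"delta_pos":[10.5,-30.3,0],"claw":62},
    {"turn":0,"delta_pos":[0,0,20],"claw":62},
    {"turn":0,"delta_pos":[0,0,20],"claw":62},
  ],
)

```text
clock: 17.48
eef_pos: [610.8, 159.8, 47.1]
tcp_rot: [-3.141, -0.002, 0.058]
contact_force: [-0.3, -0.0, -0.6]
opening: 0.725
grasp_force: 0.0
```

Emit:
step_arm(
  motion=[
    {"turn":0,"delta_pos":[0,0,20],"claw":62},
    {"turn":0,"delta_pos":[0,0,15],"claw":62},
    {"turn":0,"delta_pos":[0,0,0],"claw":62},
    {"turn":0,"delta_pos":[0,0,0],"claw":62},
  ],
)

```text
clock: 17.82
eef_pos: [608.7, 157.3, 11.1]
tcp_rot: [3.141, 0.003, 0.056]
contact_force: [0.6, 0.0, 0.3]
opening: 0.724
grasp_force: 0.0
```

```bash
python3 - <<'E'
from h import *
to(612.4,157.5,-15,0.055)
f=cam('side')
i=f['img'].astype(int).sum(2)
hsv=cv2.cvtColor(f['img'],cv2.COLOR_RGB2HSV)
save('b2.png',f['img'][195:305,195:295],5)
E
```

```text
pose [608.7 157.3  11.1] yaw 0.056 q6 1.77 t 17.8 F [0.6 0.  0.3] grip 0.0 open mm 61.8
turn 0.001 then shift (axes after turn) [ 3.7 -0.  26.1]
```

View pics/b2.png

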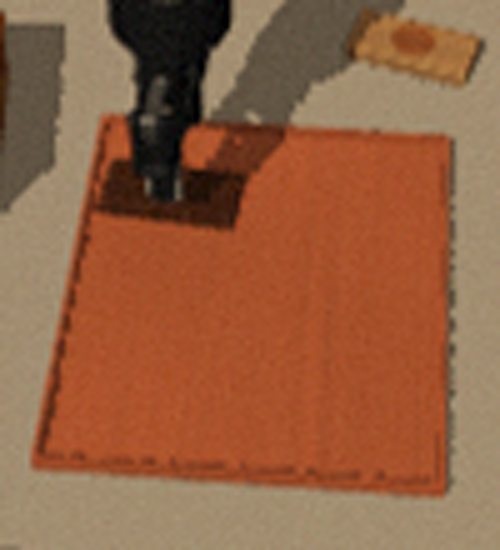

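The remaining panel is at about (170,190), under the gripper, and the tray is otherwise empty. The block rests on the strip at (415,45).

Emit:
step_arm(
  motion=[
    {"turn":0,"delta_pos":[3.5,0,6],"claw":62},
    {"turn":0,"delta_pos":[0,0,8],"claw":62},
    {"turn":0,"delta_pos":[0,0,8],"claw":62},
    {"turn":0,"delta_pos":[0,0,4],"claw":62},
    {"turn":0,"delta_pos":[0,0,0],"claw":62},
  ],
)

```text
clock: 18.28
eef_pos: [612.4, 157.4, -15.1]
tcp_rot: [3.141, 0.002, 0.056]
contact_force: [-0.1, 0.3, 0.2]
opening: 0.723
grasp_force: 0.0
```

Emit:
step_arm(
  motion=[
    {"turn":0,"delta_pos":[0,0,0],"claw":38},
    {"turn":0,"delta_pos":[0,0,0],"claw":38},
    {"turn":0,"delta_pos":[0,0,0],"claw":38},
    {"turn":0,"delta_pos":[0,0,0],"claw":38},
    {"turn":0,"delta_pos":[0,0,0],"claw":38},
  ],
  force=25,
)

```text
clock: 18.7
eef_pos: [613.6, 157.8, -13.5]
tcp_rot: [-3.142, -0.0, 0.056]
contact_force: [-0.4, 0.1, 2.0]
opening: 0.486
grasp_force: 25.7
```

Emit:
step_arm(
  motion=[
    {"turn":0,"delta_pos":[0,0,-3],"claw":35},
    {"turn":0,"delta_pos":[0,0,-12],"claw":35},
    {"turn":0,"delta_pos":[0,0,-25],"claw":35},
    {"turn":0,"delta_pos":[0,0,-30],"claw":35},
    {"turn":0.09,"delta_pos":[0,0,-30],"claw":35},
    {"turn":0.085,"delta_pos":[0,0,0],"claw":35},
    {"turn":0,"delta_pos":[0,0,0],"claw":35},
  ],
  force=50,
)

```text
clock: 19.28
eef_pos: [615.1, 158.2, 89.4]
tcp_rot: [-3.14, -0.005, -0.123]
contact_force: [-0.6, 0.3, 0.1]
opening: 0.414
grasp_force: 0.0
```

```bash
python3 - <<'E'
from h import *
to(504.2,-212.5,5,-0.118)
E
```

```text
pose [615.1 158.2  89.4] yaw -0.123 q6 1.94 t 19.3 F [-0.6  0.3  0.1] grip 0.0 open mm 35.4
turn -0.005 then shift (axes after turn) [-66.5 381.2  84.4]
```

The grip slackened and the panel dropped. I'll find it.

Emit:
step_arm(
  motion=[
    {"turn":0,"delta_pos":[0,0,-30],"claw":62},
    {"turn":0,"delta_pos":[-30,25,0],"claw":62},
    {"turn":0,"delta_pos":[-30,35,0],"claw":62},
    {"turn":0,"delta_pos":[-30,35,0],"claw":62},
    {"turn":0,"delta_pos":[-10,35,0],"claw":62},
    {"turn":0,"delta_pos":[0,35,0],"claw":62},
    {"turn":0,"delta_pos":[0,0,0],"claw":62},
  ],
  force=30,
)

```text
clock: 19.87
eef_pos: [498.4, 7.6, 115.8]
tcp_rot: [3.14, 0.002, -0.118]
contact_force: [0.4, -0.3, 0.6]
opening: 0.728
grasp_force: 0.0
```

```bash
python3 - <<'E'
from h import *
f=cam('top');g=cam('side');r=panels(f);print(r)
a=f['img'][150:250,140:340];b=g['img'][195:305,195:295]
save('c1.png',np.hstack([cv2.resize(a,(480,240),interpolation=3),cv2.resize(b,(240,240),interpolation=3)]))
for p in r[0]: to(p[0],p[1],0,p[4])
E
```

```text
([(609.9, 214.9, 93.4, 47.0, 0.114, 200.4, 178.9)], [(539.6, 218.2, 272.9, 241.2, -1.429, 199.6, 202.3)])
pose [500.5  10.8 116. ] yaw -0.12 q6 1.71 t 20.0 F [ 0.   0.6 -0.9] grip 0.0 open mm 62.1
turn -0.234 then shift (axes after turn) [ 131.9 -190.3  116. ]
```

View pics/c1.png

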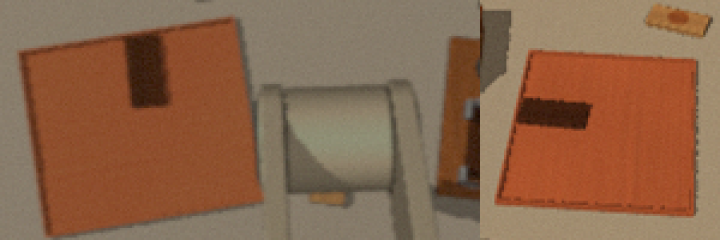

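The panel lies flat in the tray at about (610,215), yaw about 0.1, with its +x end near the rim. I'll pick it up again.

Emit:
step_arm(
  motion=[
    {"turn":-0.11,"delta_pos":[0,0,0],"claw":62},
    {"turn":-0.11,"delta_pos":[0,0,0],"claw":62},
    {"turn":0,"delta_pos":[21.5,-32,0],"claw":62},
    {"turn":0,"delta_pos":[21.5,-32,0],"claw":62},
    {"turn":0,"delta_pos":[21.5,-32,0],"claw":62},
    {"turn":0,"delta_pos":[21.5,-32,0],"claw":62},
    {"turn":0,"delta_pos":[21.5,-32,0],"claw":62},
    {"turn":0,"delta_pos":[21.5,-32,0],"claw":62},
  ],
)

```text
clock: 20.63
eef_pos: [610.2, 219.3, 115.6]
tcp_rot: [-3.141, 0.001, 0.104]
contact_force: [0.7, 0.0, -0.3]
opening: 0.727
grasp_force: 0.0
```

Emit:
step_arm(
  motion=[
    {"turn":0,"delta_pos":[0,0,30],"claw":62},
    {"turn":0,"delta_pos":[0,0,30],"claw":62},
    {"turn":0,"delta_pos":[0,0,30],"claw":62},
    {"turn":0,"delta_pos":[0,0,20],"claw":62},
    {"turn":0,"delta_pos":[0,0,0],"claw":62},
    {"turn":0,"delta_pos":[0,0,0],"claw":62},
  ],
)

```text
clock: 21.13
eef_pos: [608.9, 216.7, 4.9]
tcp_rot: [3.141, 0.003, 0.103]
contact_force: [0.1, 0.5, 0.9]
opening: 0.726
grasp_force: 0.0
```

```bash
python3 - <<'E'
from h import *
to(610,215,-15.5,0.1)
f=cam('side');i=f['img'].astype(int)
m=(i.sum(2)<170);m[:215]=0;m[260:]=0;m[:,:190]=0;m[:,250:]=0
print(rects(f,m,11,100))
E
```

```text
pose [608.9 216.7   4.9] yaw 0.103 q6 1.81 t 21.1 F [0.1 0.5 0.9] grip 0.0 open mm 62.0
turn 0.003 then shift (axes after turn) [ 1.   1.8 20.4]
[(611.7, 162.1, 169.6, 115.3, -1.32, 224.4, 235.8)]
```

Emit:
step_arm(
  motion=[
    {"turn":0,"delta_pos":[1,1.8,8],"claw":62},
    {"turn":0,"delta_pos":[0,0,8],"claw":62},
    {"turn":0,"delta_pos":[0,0,3],"claw":62},
    {"turn":0,"delta_pos":[0,0,0],"claw":62},
    {"turn":0,"delta_pos":[0,0,0],"claw":62},
  ],
)

```text
clock: 21.6
eef_pos: [611.2, 214.0, -12.7]
tcp_rot: [-3.142, 0.0, 0.101]
contact_force: [-0.7, 1.2, 0.5]
opening: 0.729
grasp_force: 0.0
```

Emit:
step_arm(
  motion=[
    {"turn":0,"delta_pos":[0,0,0.5],"claw":38},
    {"turn":0,"delta_pos":[0,0,0],"claw":38},
    {"turn":0,"delta_pos":[0,0,0],"claw":38},
    {"turn":0,"delta_pos":[0,0,0],"claw":38},
    {"turn":0,"delta_pos":[0,0,0],"claw":38},
  ],
  force=40,
)

```text
clock: 22.02
eef_pos: [612.0, 214.7, -12.3]
tcp_rot: [-3.141, -0.002, 0.101]
contact_force: [-0.6, 1.0, 5.1]
opening: 0.447
grasp_force: 2.6
```

Emit:
step_arm(
  motion=[
    {"turn":0,"delta_pos":[0,0,-3],"claw":35},
    {"turn":0,"delta_pos":[0,0,-12],"claw":35},
    {"turn":0,"delta_pos":[0,0,-25],"claw":35},
    {"turn":0,"delta_pos":[0,0,-30],"claw":35},
    {"turn":0.11,"delta_pos":[0,0,-30],"claw":35},
    {"turn":0.11,"delta_pos":[0,0,0],"claw":35},
    {"turn":0,"delta_pos":[0,0,0],"claw":35},
  ],
  force=60,
)

```text
clock: 22.6
eef_pos: [612.8, 214.6, 89.8]
tcp_rot: [-3.14, -0.004, -0.124]
contact_force: [-0.8, -0.4, -0.5]
opening: 0.409
grasp_force: 0.0
```

```bash
python3 - <<'E'
from h import *
to(504.2,-212.5,5,-0.118)
E
```

```text
pose [612.8 214.6  89.8] yaw -0.124 q6 2.03 t 22.6 F [-0.8 -0.4 -0.5] grip 0.0 open mm 34.9
turn -0.006 then shift (axes after turn) [-57.5 436.9  84.8]
```

It was gripped too high (TCP −12), and the tips slipped over the panel. I'll re-measure and go down to −16.

```bash
python3 - <<'E'
from h import *
f=cam('top');i=f['img'].astype(int)
print(panels(f))
f=cam('side');i=f['img'].astype(int)
m=(i.sum(2)<150);m[:205]=0;m[275:]=0;m[:,:190]=0;m[:,270:]=0
print(rects(f,m,11,100))
E
```

```text
([], [(553.2, 118.7, 239.6, 78.2, 0.18, 232.4, 194.1)])
[(607.5, 218.8, 95.3, 46.3, 0.077, 225.4, 246.3), (662.5, 93.0, 112.3, 67.8, -1.382, 221.1, 214.9)]
```

Emit:
step_arm(
  motion=[
    {"turn":0,"delta_pos":[0,0,-10],"claw":62},
    {"turn":0,"delta_pos":[-30,35,0],"claw":62},
    {"turn":0,"delta_pos":[-30,35,0],"claw":62},
    {"turn":0,"delta_pos":[-30,35,0],"claw":62},
    {"turn":0,"delta_pos":[-30,35,0],"claw":62},
    {"turn":0,"delta_pos":[0,35,0],"claw":62},
    {"turn":0,"delta_pos":[0,35,0],"claw":62},
    {"turn":0,"delta_pos":[0,0,0],"claw":62},
  ],
  force=30,
)

```text
clock: 23.37
eef_pos: [478.0, 27.6, 96.5]
tcp_rot: [3.14, 0.002, -0.119]
contact_force: [0.0, -0.9, 0.1]
opening: 0.728
grasp_force: 0.0
```

```bash
python3 - <<'E'
from h import *
f=cam('top');r=panels(f)[0];print(r)
for p in r: to(p[0],p[1],-17,p[4])
E
```

```text
[(609.4, 213.4, 91.9, 46.2, 0.1, 200.8, 178.9)]
pose [479.   29.5  96.6] yaw -0.12 q6 1.75 t 23.4 F [-0.2  1.1  0.5] grip 0.0 open mm 61.9
turn -0.22 then shift (axes after turn) [ 148.1 -169.9  113.6]
```

Emit:
step_arm(
  motion=[
    {"turn":-0.11,"delta_pos":[0,0,0],"claw":62},
    {"turn":-0.11,"delta_pos":[0,0,0],"claw":62},
    {"turn":0,"delta_pos":[24.7,-28.3,0],"claw":62},
    {"turn":0,"delta_pos":[24.7,-28.3,0],"claw":62},
    {"turn":0,"delta_pos":[24.7,-28.3,0],"claw":62},
    {"turn":0,"delta_pos":[24.7,-28.3,0],"claw":62},
    {"turn":0,"delta_pos":[24.7,-28.3,0],"claw":62},
    {"turn":0,"delta_pos":[24.7,-28.3,0],"claw":62},
  ],
)

```text
clock: 24.08
eef_pos: [610.9, 218.6, 96.3]
tcp_rot: [-3.142, 0.001, 0.103]
contact_force: [0.6, -1.6, -0.1]
opening: 0.728
grasp_force: 0.0
```

Emit:
step_arm(
  motion=[
    {"turn":0,"delta_pos":[0,0,30],"claw":62},
    {"turn":0,"delta_pos":[0,0,30],"claw":62},
    {"turn":0,"delta_pos":[0,0,25],"claw":62},
    {"turn":0,"delta_pos":[0,0,10],"claw":62},
    {"turn":0,"delta_pos":[0,0,0],"claw":62},
    {"turn":0,"delta_pos":[0,0,0],"claw":62},
    {"turn":0,"delta_pos":[0,0,0],"claw":62},
  ],
)

```text
clock: 24.67
eef_pos: [611.6, 216.3, 3.2]
tcp_rot: [-3.141, -0.002, 0.101]
contact_force: [0.4, -0.8, 0.5]
opening: 0.729
grasp_force: 0.0
```

```bash
python3 - <<'E'
from h import *
to(609.7,213.8,-16,0.1)
E
```

```text
pose [611.6 216.3   3.2] yaw 0.101 q6 1.81 t 24.7 F [ 0.4 -0.8  0.5] grip 0.0 open mm 62.2
turn 0.001 then shift (axes after turn) [-2.2  2.3 19.2]
```

Emit:
step_arm(
  motion=[
    {"turn":0,"delta_pos":[-1.5,2,7],"claw":62},
    {"turn":0,"delta_pos":[0,0,7],"claw":62},
    {"turn":0,"delta_pos":[0,0,4],"claw":62},
    {"turn":0,"delta_pos":[0,0,0],"claw":62},
    {"turn":0,"delta_pos":[0,0,0],"claw":62},
    {"turn":0,"delta_pos":[0,0,0],"claw":62},
  ],
)

```text
clock: 25.17
eef_pos: [609.3, 213.6, -16.2]
tcp_rot: [-3.142, -0.0, 0.101]
contact_force: [0.5, -0.0, 0.9]
opening: 0.726
grasp_force: 0.0
```

Emit:
step_arm(
  motion=[
    {"turn":0,"delta_pos":[0,0,0],"claw":62},
    {"turn":0,"delta_pos":[0,0,0],"claw":62},
    {"turn":0,"delta_pos":[0,0,0],"claw":62},
  ],
)

```text
clock: 25.42
eef_pos: [609.4, 213.6, -16.1]
tcp_rot: [-3.141, -0.0, 0.101]
contact_force: [-0.4, 0.5, 0.4]
opening: 0.724
grasp_force: 0.0
```

Emit:
step_arm(
  motion=[
    {"turn":0,"delta_pos":[0,0,0],"claw":38},
    {"turn":0,"delta_pos":[0,0,0],"claw":38},
    {"turn":0,"delta_pos":[0,0,0],"claw":38},
    {"turn":0,"delta_pos":[0,0,0],"claw":38},
    {"turn":0,"delta_pos":[0,0,0],"claw":38},
  ],
  force=25,
)

```text
clock: 25.83
eef_pos: [609.3, 213.6, -16.0]
tcp_rot: [-3.142, -0.0, 0.101]
contact_force: [-1.6, -0.4, 4.8]
opening: 0.499
grasp_force: 25.4
```

Emit:
step_arm(
  motion=[
    {"turn":0,"delta_pos":[0,0,0],"claw":35},
    {"turn":0,"delta_pos":[0,0,0],"claw":35},
    {"turn":0,"delta_pos":[0,0,-4],"claw":35},
    {"turn":0,"delta_pos":[0,0,0],"claw":35},
  ],
  force=60,
)

```text
clock: 26.17
eef_pos: [609.5, 213.7, -11.9]
tcp_rot: [-3.141, -0.001, 0.101]
contact_force: [-0.0, 0.2, -0.2]
opening: 0.482
grasp_force: 60.5
```

Firmly held this time. I'll lift, turn and carry.

Emit:
step_arm(
  motion=[
    {"turn":0,"delta_pos":[0,0,-15],"claw":35},
    {"turn":0,"delta_pos":[0,0,-25],"claw":35},
    {"turn":0,"delta_pos":[0,0,-30],"claw":35},
    {"turn":0.11,"delta_pos":[0,0,-30],"claw":35},
    {"turn":0.11,"delta_pos":[0,0,0],"claw":35},
    {"turn":0,"delta_pos":[0,0,0],"claw":35},
    {"turn":0,"delta_pos":[0,0,0],"claw":35},
  ],
)

```text
clock: 26.75
eef_pos: [608.9, 213.4, 87.4]
tcp_rot: [3.141, 0.0, -0.116]
contact_force: [-0.3, -1.1, 0.2]
opening: 0.479
grasp_force: 60.7
```

```bash
python3 - <<'E'
from h import *
to(504.2,-212.5,5,-0.118)
E
```

```text
pose [608.9 213.4  87.4] yaw -0.116 q6 2.02 t 26.8 F [-0.3 -1.1  0.2] grip 60.7 open mm 40.9
turn 0.002 then shift (axes after turn) [-53.8 435.3  82.4]
```

Emit:
step_arm(
  motion=[
    {"turn":0,"delta_pos":[-3.6,29,0],"claw":35},
    {"turn":0,"delta_pos":[-3.6,29,0],"claw":35},
    {"turn":0,"delta_pos":[-3.6,29,0],"claw":35},
    {"turn":0,"delta_pos":[-3.6,29,0],"claw":35},
    {"turn":0,"delta_pos":[-3.6,29,0],"claw":35},
    {"turn":0,"delta_pos":[-3.6,29,0],"claw":35},
    {"turn":0,"delta_pos":[-3.6,29,0],"claw":35},
    {"turn":0,"delta_pos":[-3.6,29,0],"claw":35},
  ],
)

```text
clock: 27.42
eef_pos: [551.3, -14.6, 86.2]
tcp_rot: [3.141, 0.003, -0.115]
contact_force: [0.7, -0.2, -1.0]
opening: 0.479
grasp_force: 60.7
```

Emit:
step_arm(
  motion=[
    {"turn":0,"delta_pos":[-3.6,29,0],"claw":35},
    {"turn":0,"delta_pos":[-3.6,29,0],"claw":35},
    {"turn":0,"delta_pos":[-3.6,29,0],"claw":35},
    {"turn":0,"delta_pos":[-3.6,29,0],"claw":35},
    {"turn":0,"delta_pos":[-3.6,29,0],"claw":35},
    {"turn":0,"delta_pos":[-3.6,29,0],"claw":35},
    {"turn":0,"delta_pos":[-3.6,29,0],"claw":35},
    {"turn":0,"delta_pos":[0,0,0],"claw":35},
  ],
)

```text
clock: 28.08
eef_pos: [502.0, -215.5, 86.3]
tcp_rot: [3.141, 0.002, -0.118]
contact_force: [1.0, -0.5, -0.4]
opening: 0.479
grasp_force: 60.7
```

Emit:
step_arm(
  motion=[
    {"turn":0,"delta_pos":[0,0,10],"claw":35},
    {"turn":0,"delta_pos":[0,0,10],"claw":35},
    {"turn":0,"delta_pos":[0,0,5],"claw":35},
    {"turn":0,"delta_pos":[0,0,0],"claw":35},
    {"turn":0,"delta_pos":[0,0,0],"claw":35},
    {"turn":0,"delta_pos":[0,0,0],"claw":35},
  ],
)

```text
clock: 28.58
eef_pos: [504.1, -211.2, 62.5]
tcp_rot: [-3.141, 0.0, -0.118]
contact_force: [0.8, -0.6, -1.0]
opening: 0.48
grasp_force: 60.8
```

```bash
python3 - <<'E'
from h import *
to(504.2,-212.5,5,-0.119)
f=cam('side');z=sense()['eef_pos'][2];p=sense()['eef_pos']
save('d1.png',f['img'][115:185,230:320],6)
for dx,dy in((-45,22),(45,22)):
    c,n=np.cos(-.119),np.sin(-.119)
    for h in(18,26):
      u,v=proj(f,(p[0]+dx*c-dy*n,p[1]+dx*n+dy*c,z+h));print(dx,dy,h,round((u-230)*6),round((v-115)*6))
E
```

```text
pose [ 504.1 -211.2   62.5] yaw -0.118 q6 1.29 t 28.6 F [ 0.8 -0.6 -1. ] grip 60.8 open mm 41.0
turn 0.001 then shift (axes after turn) [ 0.3  1.3 57.5]
-45 22 18 357 275
-45 22 26 358 265
45 22 18 222 246
45 22 26 222 236
```

View pics/d1.png

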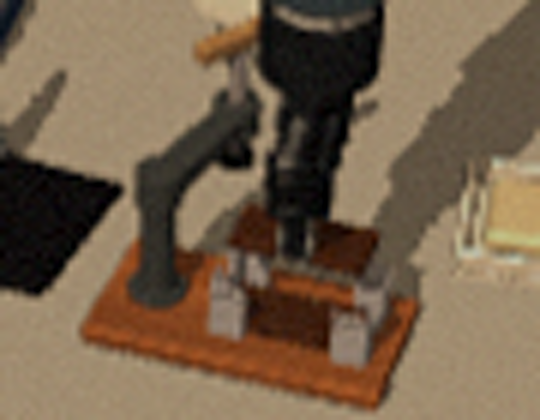

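The panel hangs level above the first one, which lies flat in the pocket at (300,315). The upper panel's near corners are at (230,246) and (368,276), slightly towards −x. I'll nudge +1 and lower.

Emit:
step_arm(
  motion=[
    {"turn":0,"delta_pos":[1.2,1.2,10],"claw":35},
    {"turn":0,"delta_pos":[0,0,10],"claw":35},
    {"turn":0,"delta_pos":[0,0,10],"claw":35},
    {"turn":0,"delta_pos":[0,0,4],"claw":35},
    {"turn":0,"delta_pos":[0,0,0],"claw":35},
    {"turn":0,"delta_pos":[0,0,0],"claw":35},
  ],
)

```text
clock: 29.13
eef_pos: [504.5, -213.1, 28.1]
tcp_rot: [-3.141, 0.001, -0.119]
contact_force: [-0.1, 0.3, -0.5]
opening: 0.478
grasp_force: 60.8
```

Emit:
step_arm(
  motion=[
    {"turn":0,"delta_pos":[0,0,3],"claw":35},
    {"turn":0,"delta_pos":[0,0,3],"claw":35},
    {"turn":0,"delta_pos":[0,0,0],"claw":35},
  ],
)

```text
clock: 29.38
eef_pos: [504.8, -213.2, 22.4]
tcp_rot: [-3.142, 0.0, -0.119]
contact_force: [-0.6, 0.3, -0.7]
opening: 0.478
grasp_force: 60.8
```

Emit:
step_arm(
  motion=[
    {"turn":0,"delta_pos":[0,0,2],"claw":35},
    {"turn":0,"delta_pos":[0,0,2],"claw":35},
    {"turn":0,"delta_pos":[0,0,0],"claw":35},
  ],
)

```text
clock: 29.63
eef_pos: [504.8, -213.2, 18.4]
tcp_rot: [-3.141, 0.0, -0.119]
contact_force: [0.7, 0.1, -0.6]
opening: 0.481
grasp_force: 60.8
```

Emit:
step_arm(
  motion=[
    {"turn":0,"delta_pos":[0,0,3],"claw":35},
    {"turn":0,"delta_pos":[0,0,3],"claw":35},
    {"turn":0,"delta_pos":[0,0,0],"claw":35},
  ],
)

```text
clock: 29.88
eef_pos: [504.6, -213.1, 12.1]
tcp_rot: [-3.141, 0.001, -0.119]
contact_force: [-0.9, -0.5, 0.0]
opening: 0.477
grasp_force: 60.8
```

Emit:
step_arm(
  motion=[
    {"turn":0,"delta_pos":[0,0,3],"claw":35},
    {"turn":0,"delta_pos":[0,0,3],"claw":35},
    {"turn":0,"delta_pos":[0,0,0],"claw":35},
  ],
)

```text
clock: 30.13
eef_pos: [504.6, -213.1, 6.1]
tcp_rot: [-3.141, 0.001, -0.119]
contact_force: [-0.2, 0.0, -0.9]
opening: 0.479
grasp_force: 60.8
```

Emit:
step_arm(
  motion=[
    {"turn":0,"delta_pos":[0,0,1],"claw":35},
    {"turn":0,"delta_pos":[0,0,0],"claw":35},
  ],
)

```text
clock: 30.3
eef_pos: [504.8, -213.2, 5.5]
tcp_rot: [-3.142, 0.0, -0.119]
contact_force: [-1.2, 0.3, -0.9]
opening: 0.483
grasp_force: 60.8
```

Inside the walls and just above the first panel. I'll release here and rise, then measure the block.

Emit:
step_arm(
  motion=[
    {"turn":0,"delta_pos":[0,0,0.5],"claw":48},
    {"turn":0,"delta_pos":[0,0,0],"claw":60},
    {"turn":0,"delta_pos":[0,0,0],"claw":60},
    {"turn":0,"delta_pos":[0,0,-10],"claw":62},
    {"turn":0,"delta_pos":[0,0,-25],"claw":62},
    {"turn":0,"delta_pos":[0,0,-30],"claw":62},
    {"turn":0,"delta_pos":[0,0,-25],"claw":62},
    {"turn":0,"delta_pos":[0,0,0],"claw":62},
  ],
  force=30,
)

```text
clock: 30.97
eef_pos: [508.0, -214.6, 100.7]
tcp_rot: [3.139, -0.007, -0.119]
contact_force: [1.2, -0.8, 0.0]
opening: 0.724
grasp_force: 0.0
```

```bash
python3 - <<'E'
from h import *
f=cam('top');g=cam('side')
for n,F in(('top',f),('side',g)):
    hsv=cv2.cvtColor(F['img'],cv2.COLOR_RGB2HSV);u,v=map(int,proj(F,(480,-16,14)));W=30
    m=np.zeros(hsv.shape[:2],bool);m[v-W:v+W,u-W:u+W]=True
    m&=(hsv[...,1]>100)&(F['img'][...,0]>70);print(n,u,v,F['img'][v,u+5],rects(F,m,14,60))
to(480,-16,-14,-0.119)
E
```

```text
top 276 219 [128  76  36] [(480.0, -16.8, 89.1, 44.5, -0.111, 277.1, 219.7)]
side 276 202 [147  83  37] [(498.1, 101.3, 132.4, 55.3, 0.227, 264.7, 225.7), (476.8, -8.4, 91.9, 58.2, -0.13, 277.2, 204.2), (520.8, -151.9, 201.6, 67.1, 0.233, 277.0, 175.9)]
pose [ 505.8 -213.6   96.9] yaw -0.119 q6 1.29 t 31.1 F [-0.1 -0.3  0. ] grip 0.0 open mm 62.0
turn -0.0 then shift (axes after turn) [ -49.1 -193.1  110.9]
```

Emit:
step_arm(
  motion=[
    {"turn":0,"delta_pos":[-6.9,-27.6,0],"claw":62},
    {"turn":0,"delta_pos":[-6.9,-27.6,0],"claw":62},
    {"turn":0,"delta_pos":[-6.9,-27.6,0],"claw":62},
    {"turn":0,"delta_pos":[-6.9,-27.6,0],"claw":62},
    {"turn":0,"delta_pos":[-6.9,-27.6,0],"claw":62},
    {"turn":0,"delta_pos":[-6.9,-27.6,0],"claw":62},
    {"turn":0,"delta_pos":[-6.9,-27.6,0],"claw":62},
    {"turn":0,"delta_pos":[0,0,20],"claw":62},
  ],
)

```text
clock: 31.73
eef_pos: [480.4, -12.2, 76.5]
tcp_rot: [-3.14, -0.002, -0.117]
contact_force: [1.5, -0.0, 0.2]
opening: 0.728
grasp_force: 0.0
```

Emit:
step_arm(
  motion=[
    {"turn":0,"delta_pos":[0,0,25],"claw":62},
    {"turn":0,"delta_pos":[0,0,25],"claw":62},
    {"turn":0,"delta_pos":[0,0,15],"claw":62},
    {"turn":0,"delta_pos":[0,0,0],"claw":62},
    {"turn":0,"delta_pos":[0,0,0],"claw":62},
    {"turn":0,"delta_pos":[0,0,0],"claw":62},
  ],
)

```text
clock: 32.23
eef_pos: [480.0, -15.7, 10.5]
tcp_rot: [3.142, 0.0, -0.119]
contact_force: [-0.8, 0.2, 0.4]
opening: 0.726
grasp_force: 0.0
```

```bash
python3 - <<'E'
from h import *
to(480,-16.5,-15.5,-0.119)
E
```

```text
pose [480.  -15.7  10.5] yaw -0.119 q6 1.65 t 32.2 F [-0.8  0.2  0.4] grip 0.0 open mm 62.0
turn -0.0 then shift (axes after turn) [ 0.1  0.8 26. ]
```

Emit:
step_arm(
  motion=[
    {"turn":0,"delta_pos":[0,0.8,10],"claw":62},
    {"turn":0,"delta_pos":[0,0,10],"claw":62},
    {"turn":0,"delta_pos":[0,0,5],"claw":62},
    {"turn":0,"delta_pos":[0,0,1],"claw":62},
    {"turn":0,"delta_pos":[0,0,0],"claw":62},
    {"turn":0,"delta_pos":[0,0,0],"claw":62},
    {"turn":0,"delta_pos":[0,0,0],"claw":62},
  ],
)

```text
clock: 32.82
eef_pos: [480.1, -16.5, -15.6]
tcp_rot: [-3.142, -0.0, -0.119]
contact_force: [0.2, 0.3, 0.8]
opening: 0.726
grasp_force: 0.0
```

Emit:
step_arm(
  motion=[
    {"turn":0,"delta_pos":[0,0,0],"claw":38},
    {"turn":0,"delta_pos":[0,0,0],"claw":38},
    {"turn":0,"delta_pos":[0,0,0],"claw":38},
    {"turn":0,"delta_pos":[0,0,0],"claw":38},
    {"turn":0,"delta_pos":[0,0,0],"claw":38},
  ],
  force=25,
)

```text
clock: 33.23
eef_pos: [480.1, -16.5, -15.4]
tcp_rot: [-3.142, -0.001, -0.119]
contact_force: [-1.7, -1.1, 6.6]
opening: 0.502
grasp_force: 25.2
```

Emit:
step_arm(
  motion=[
    {"turn":0,"delta_pos":[0,0,0],"claw":35},
    {"turn":0,"delta_pos":[0,0,0],"claw":35},
    {"turn":0,"delta_pos":[0,0,-4],"claw":35},
    {"turn":0,"delta_pos":[0,0,-15],"claw":35},
    {"turn":0,"delta_pos":[0,0,-25],"claw":35},
    {"turn":0,"delta_pos":[0,0,-30],"claw":35},
    {"turn":0,"delta_pos":[0,0,-25],"claw":35},
    {"turn":0,"delta_pos":[0,0,0],"claw":35},
  ],
  force=60,
)

```text
clock: 33.9
eef_pos: [482.8, -16.6, 87.5]
tcp_rot: [-3.141, -0.007, -0.119]
contact_force: [1.0, -0.5, 0.0]
opening: 0.486
grasp_force: 61.0
```

```bash
python3 - <<'E'
from h import *
to(504.5,-212.8,15,-0.119)
E
```

```text
pose [482.8 -16.6  87.5] yaw -0.119 q6 1.65 t 33.9 F [ 1.  -0.5  0. ] grip 61.0 open mm 41.5
turn -0.0 then shift (axes after turn) [ 44.8 192.3  72.5]
```

Emit:
step_arm(
  motion=[
    {"turn":0,"delta_pos":[6.7,27.5,0],"claw":35},
    {"turn":0,"delta_pos":[6.7,27.5,0],"claw":35},
    {"turn":0,"delta_pos":[6.7,27.5,0],"claw":35},
    {"turn":0,"delta_pos":[6.7,27.5,0],"claw":35},
    {"turn":0,"delta_pos":[6.7,27.5,0],"claw":35},
    {"turn":0,"delta_pos":[6.7,27.5,0],"claw":35},
    {"turn":0,"delta_pos":[6.7,27.5,0],"claw":35},
    {"turn":0,"delta_pos":[0,0,0],"claw":35},
  ],
)

```text
clock: 34.57
eef_pos: [504.4, -217.3, 82.9]
tcp_rot: [3.14, -0.002, -0.121]
contact_force: [0.3, -0.4, 0.0]
opening: 0.486
grasp_force: 61.0
```

Emit:
step_arm(
  motion=[
    {"turn":0,"delta_pos":[0,0,15],"claw":35},
    {"turn":0,"delta_pos":[0,0,12],"claw":35},
    {"turn":0,"delta_pos":[0,0,8],"claw":35},
    {"turn":0,"delta_pos":[0,0,0],"claw":35},
    {"turn":0,"delta_pos":[0,0,0],"claw":35},
    {"turn":0,"delta_pos":[0,0,0],"claw":35},
  ],
)

```text
clock: 35.07
eef_pos: [503.7, -212.8, 48.3]
tcp_rot: [-3.142, 0.0, -0.119]
contact_force: [0.1, 0.5, -0.4]
opening: 0.485
grasp_force: 61.0
```

```bash
python3 - <<'E'
from h import *
to(504.6,-212.8,16,-0.119)
E
```

```text
pose [ 503.7 -212.8   48.3] yaw -0.119 q6 1.29 t 35.1 F [ 0.1  0.5 -0.4] grip 61.0 open mm 41.4
turn 0.0 then shift (axes after turn) [ 0.9 -0.1 32.3]
```

Emit:
step_arm(
  motion=[
    {"turn":0,"delta_pos":[0.8,0,8],"claw":35},
    {"turn":0,"delta_pos":[0,0,4],"claw":35},
    {"turn":0,"delta_pos":[0,0,3],"claw":35},
    {"turn":0,"delta_pos":[0,0,3],"claw":35},
    {"turn":0,"delta_pos":[0,0,0],"claw":35},
  ],
)

```text
clock: 35.48
eef_pos: [503.9, -213.1, 29.5]
tcp_rot: [-3.141, 0.001, -0.119]
contact_force: [-0.8, -0.5, -1.2]
opening: 0.484
grasp_force: 61.0
```

Emit:
step_arm(
  motion=[
    {"turn":0,"delta_pos":[0,0,2],"claw":35},
    {"turn":0,"delta_pos":[0,0,2],"claw":35},
    {"turn":0,"delta_pos":[0,0,2],"claw":35},
    {"turn":0,"delta_pos":[0,0,0],"claw":35},
  ],
)

```text
clock: 35.82
eef_pos: [504.1, -213.2, 23.8]
tcp_rot: [-3.141, 0.0, -0.119]
contact_force: [0.2, -0.6, -1.1]
opening: 0.49
grasp_force: 61.0
```

Emit:
step_arm(
  motion=[
    {"turn":0,"delta_pos":[0,0,2],"claw":35},
    {"turn":0,"delta_pos":[0,0,2],"claw":35},
    {"turn":0,"delta_pos":[0,0,2],"claw":35},
    {"turn":0,"delta_pos":[0,0,0],"claw":35},
  ],
)

```text
clock: 36.15
eef_pos: [504.1, -213.2, 17.8]
tcp_rot: [-3.141, 0.001, -0.119]
contact_force: [0.1, 0.1, -0.6]
opening: 0.486
grasp_force: 61.0
```

Emit:
step_arm(
  motion=[
    {"turn":0,"delta_pos":[0,0,1],"claw":35},
    {"turn":0,"delta_pos":[0,0,0.5],"claw":35},
    {"turn":0,"delta_pos":[0,0,0],"claw":35},
  ],
)

```text
clock: 36.4
eef_pos: [504.3, -213.2, 16.6]
tcp_rot: [-3.142, 0.0, -0.119]
contact_force: [0.1, 0.0, -0.0]
opening: 0.487
grasp_force: 61.0
```

Emit:
step_arm(
  motion=[
    {"turn":0,"delta_pos":[0,0,0],"claw":48},
    {"turn":0,"delta_pos":[0,0,0],"claw":60},
    {"turn":0,"delta_pos":[0,0,0],"claw":60},
    {"turn":0,"delta_pos":[0,0,-10],"claw":62},
    {"turn":0,"delta_pos":[0,0,-30],"claw":62},
    {"turn":0,"delta_pos":[0,0,-40],"claw":62},
    {"turn":0,"delta_pos":[0,0,-40],"claw":62},
    {"turn":0,"delta_pos":[0,0,-40],"claw":62},
  ],
  force=30,
)

```text
clock: 37.07
eef_pos: [503.9, -213.1, 179.1]
tcp_rot: [-3.142, 0.0, -0.119]
contact_force: [1.1, -0.1, 0.7]
opening: 0.724
grasp_force: 0.0
```

Emit:
step_arm(
  motion=[
    {"turn":0,"delta_pos":[0,-30,-40],"claw":50},
    {"turn":0,"delta_pos":[0,-40,0],"claw":50},
    {"turn":0,"delta_pos":[0,-40,0],"claw":50},
    {"turn":0,"delta_pos":[0,-40,0],"claw":50},
    {"turn":0,"delta_pos":[0,0,0],"claw":50},
  ],
)

```text
clock: 37.48
eef_pos: [521.9, -63.7, 211.3]
tcp_rot: [-3.139, -0.001, -0.116]
contact_force: [-0.3, 0.3, -1.0]
opening: 0.585
grasp_force: 0.0
```

```bash
python3 - <<'E'
from h import *
to(570,-317,0,-0.119)
f=cam('top');g=cam('side')
a=f['img'][155:245,310:415];b=g['img'][105:190,235:320]
save('e1.png',np.hstack([cv2.resize(a,(420,360),interpolation=3),cv2.resize(b,(360,360),interpolation=3)]))
E
```

```text
pose [521.9 -63.7 211.3] yaw -0.116 q6 1.56 t 37.5 F [-0.3  0.3 -1. ] grip 0.0 open mm 50.0
turn 0.003 then shift (axes after turn) [ 77.8 245.8 211.3]
```

View pics/e1.png

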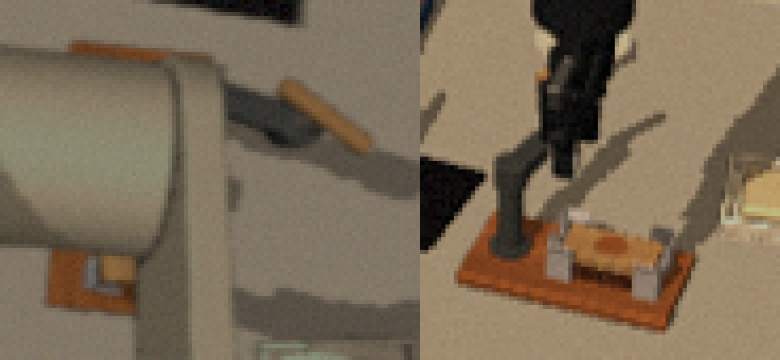

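Block level on the stack, disc at (610,245), near edge above the dark panels. Now I'll clear the view and triangulate the handle from colour masks.

Emit:
step_arm(
  motion=[
    {"turn":0,"delta_pos":[-40,0,0],"claw":50},
    {"turn":0,"delta_pos":[-40,0,0],"claw":50},
    {"turn":0,"delta_pos":[-40,0,0],"claw":50},
    {"turn":0,"delta_pos":[-20,0,0],"claw":50},
    {"turn":0,"delta_pos":[0,0,0],"claw":50},
  ],
)

```text
clock: 38.0
eef_pos: [377.9, -53.2, 209.8]
tcp_rot: [3.141, 0.003, -0.121]
contact_force: [0.3, -0.9, 0.3]
opening: 0.586
grasp_force: 0.0
```

```bash
cat >> h.py <<'E'
def handle():
    R=[]
    for n in('top','side'):
        F=cam(n);hsv=cv2.cvtColor(F['img'],cv2.COLOR_RGB2HSV);u,v=map(int,proj(F,(568,-315,165)));W=24
        m=np.zeros(hsv.shape[:2],bool);m[v-W:v+W,u-W:u+W]=True
        m&=(hsv[...,1]>125)&(F['img'][...,0]>95)
        L,lab,st,ce=cv2.connectedComponentsWithStats(m.astype(np.uint8))
        for k in range(1,L):
            if st[k,4]>25:
                print(n,'comp',st[k].tolist(),ce[k].round(1))
        k=1+np.argmax(st[1:,4]);ys,xs=np.nonzero(lab==k);C=np.cov(np.array([xs,ys]));e=np.linalg.eigh(C)[1][:,1]
        a,b=ray(F,*ce[k],0),ray(F,*ce[k],200);R.append((a,b-a))
        p,q=ray(F,*(ce[k]-e*5),165),ray(F,*(ce[k]+e*5),165);d=(q-p)[:2];print(n,'at z165',ray(F,*ce[k],165).round(1),'yaw',round(float(np.arctan2(d[1],d[0])),3))
    (a,d),(b,e)=R
    s=np.linalg.lstsq(np.stack([d,-e],1),b-a,rcond=None)[0];P=a+s[0]*d;Q=b+s[1]*e;print('tri',P.round(1),Q.round(1))
E
python3 -c "
from h import *
handle()"
```

```text
top comp [380, 175, 23, 18, 102] [391.  183.6]
top at z165 [ 569.9 -320.1  165. ] yaw 0.898
side comp [262, 117, 16, 9, 53] [269.  120.7]
side at z165 [ 569.2 -314.5  165. ] yaw 0.921
tri [ 570.2 -321.5  160.8] [ 570.3 -321.5  160.8]
```

Handle: (570.5,−320), z about 161 so the screw is near 0, bar yaw about 0.905, swing about 1.355. I'll turn the tool to match and move above it.

Emit:
step_arm(
  motion=[
    {"turn":-0.114,"delta_pos":[0,0,0],"claw":50},
    {"turn":-0.114,"delta_pos":[0,0,0],"claw":50},
    {"turn":-0.114,"delta_pos":[0,0,0],"claw":50},
    {"turn":-0.114,"delta_pos":[0,0,0],"claw":50},
    {"turn":-0.114,"delta_pos":[0,0,0],"claw":50},
    {"turn":-0.114,"delta_pos":[0,0,0],"claw":50},
    {"turn":-0.114,"delta_pos":[0,0,0],"claw":50},
    {"turn":-0.114,"delta_pos":[0,0,0],"claw":50},
  ],
)

```text
clock: 38.77
eef_pos: [384.2, -53.5, 210.3]
tcp_rot: [3.141, -0.0, 0.798]
contact_force: [-1.0, -0.5, -0.0]
opening: 0.589
grasp_force: 0.0
```

Emit:
step_arm(
  motion=[
    {"turn":-0.114,"delta_pos":[0,0,0],"claw":50},
    {"turn":0,"delta_pos":[0,0,0],"claw":50},
    {"turn":0,"delta_pos":[0,0,0],"claw":50},
  ],
)

```text
clock: 39.02
eef_pos: [383.6, -53.2, 210.2]
tcp_rot: [3.141, -0.0, 0.903]
contact_force: [-0.6, -0.5, 0.6]
opening: 0.586
grasp_force: 0.0
```

```bash
python3 -c "
from h import *
to(570.5,-320,135,0.905)"
```

```text
pose [383.6 -53.2 210.2] yaw 0.903 q6 0.53 t 39.0 F [-0.6 -0.5  0.6] grip 0.0 open mm 50.0
turn -0.002 then shift (axes after turn) [-94.4 311.7  75.2]
```

Emit:
step_arm(
  motion=[
    {"turn":0,"delta_pos":[-9.4,31.2,0],"claw":50},
    {"turn":0,"delta_pos":[-9.4,31.2,0],"claw":50},
    {"turn":0,"delta_pos":[-9.4,31.2,0],"claw":50},
    {"turn":0,"delta_pos":[-9.4,31.2,0],"claw":50},
    {"turn":0,"delta_pos":[-9.4,31.2,0],"claw":50},
    {"turn":0,"delta_pos":[-9.4,31.2,0],"claw":50},
    {"turn":0,"delta_pos":[-9.4,31.2,0],"claw":50},
    {"turn":0,"delta_pos":[-9.4,31.2,0],"claw":50},
  ],
)

```text
clock: 39.68
eef_pos: [533.9, -267.8, 209.7]
tcp_rot: [3.142, 0.0, 0.902]
contact_force: [0.5, -0.2, -0.4]
opening: 0.586
grasp_force: 0.0
```

Emit:
step_arm(
  motion=[
    {"turn":0,"delta_pos":[-9.4,31.2,0],"claw":50},
    {"turn":0,"delta_pos":[-9.4,31.2,0],"claw":50},
    {"turn":0,"delta_pos":[0,0,0],"claw":50},
    {"turn":0,"delta_pos":[0,0,10],"claw":50},
    {"turn":0,"delta_pos":[0,0,0],"claw":50},
    {"turn":0,"delta_pos":[0,0,0],"claw":50},
    {"turn":0,"delta_pos":[0,0,0],"claw":50},
  ],
)

```text
clock: 40.27
eef_pos: [569.8, -318.1, 199.8]
tcp_rot: [-3.141, 0.0, 0.906]
contact_force: [0.5, -0.6, 0.5]
opening: 0.585
grasp_force: 0.0
```

```bash
python3 -c "
from h import *
to(570.5,-320,135,0.905)"
```

```text
pose [ 569.8 -318.1  199.8] yaw 0.906 q6 0.15 t 40.3 F [ 0.5 -0.6  0.5] grip 0.0 open mm 49.9
turn 0.001 then shift (axes after turn) [-1.1  1.8 64.8]
```

Emit:
step_arm(
  motion=[
    {"turn":0,"delta_pos":[-1,1.5,10],"claw":50},
    {"turn":0,"delta_pos":[0,0,10],"claw":50},
    {"turn":0,"delta_pos":[0,0,10],"claw":50},
    {"turn":0,"delta_pos":[0,0,0],"claw":50},
  ],
)

```text
clock: 40.6
eef_pos: [569.4, -319.7, 167.1]
tcp_rot: [-3.138, 0.001, 0.907]
contact_force: [-0.9, 0.3, 0.0]
opening: 0.587
grasp_force: 0.0
```

Emit:
step_arm(
  motion=[
    {"turn":0,"delta_pos":[0,0,8],"claw":50},
    {"turn":0,"delta_pos":[0,0,8],"claw":50},
    {"turn":0,"delta_pos":[0,0,8],"claw":50},
    {"turn":0,"delta_pos":[0,0,8],"claw":50},
    {"turn":0,"delta_pos":[0,0,2],"claw":50},
    {"turn":0,"delta_pos":[0,0,0],"claw":50},
    {"turn":0,"delta_pos":[0,0,0],"claw":50},
  ],
)

```text
clock: 41.18
eef_pos: [571.0, -320.7, 136.0]
tcp_rot: [-3.141, 0.0, 0.907]
contact_force: [0.3, 0.0, 0.6]
opening: 0.589
grasp_force: 0.0
```

Emit:
step_arm(
  motion=[
    {"turn":0,"delta_pos":[0,0,0],"claw":30},
    {"turn":0,"delta_pos":[0,0,0],"claw":20},
    {"turn":0,"delta_pos":[0,0,0],"claw":10},
    {"turn":0,"delta_pos":[0,0,0],"claw":10},
    {"turn":0,"delta_pos":[0,0,0],"claw":10},
    {"turn":0,"delta_pos":[0,0,0],"claw":10},
  ],
  force=20,
)

```text
clock: 41.68
eef_pos: [571.1, -320.6, 136.5]
tcp_rot: [3.141, -0.0, 0.907]
contact_force: [-0.4, 1.4, 5.7]
opening: 0.158
grasp_force: 24.6
```

```bash
python3 -c "
from h import *
to(570.5,-320,135,0.905)
f=cam('side');g=cam('top');save('f1.png',np.hstack([f['img'][90:190,230:330],g['img'][150:250,315:415]]),4)"
```

```text
pose [ 571.1 -320.6  136.5] yaw 0.907 q6 0.15 t 41.7 F [-0.4  1.4  5.7] grip 24.6 open mm 13.5
turn 0.002 then shift (axes after turn) [ 0.1 -0.8  1.5]
```

Gripped the bar at 13.5 mm, centred, 101 mm from the pivot as expected. Now the swing: 0.1 rad per row along the arc.

Emit:
step_arm(
  motion=[
    {"turn":0.1,"delta_pos":[-2.9,-9.7,0],"claw":8},
    {"turn":0.1,"delta_pos":[-2.9,-9.7,0],"claw":8},
    {"turn":0.1,"delta_pos":[-2.9,-9.7,0],"claw":8},
    {"turn":0.1,"delta_pos":[-2.9,-9.7,0],"claw":8},
    {"turn":0,"delta_pos":[0,0,0],"claw":8},
  ],
  force=40,
)

```text
clock: 42.2
eef_pos: [536.2, -300.2, 136.6]
tcp_rot: [3.14, -0.001, 0.502]
contact_force: [-0.8, 4.1, 2.8]
opening: 0.145
grasp_force: 44.1
```

```bash
cat >> h.py <<'E'
def arm():
    s=sense();p=s['eef_pos'];r=p[:2]-np.array([603.5,-224.9]);q=np.arctan2(-r[1],-r[0])+0.119*0
    ang=np.arctan2(r[1],r[0]); qq=(ang-(np.pi-0.119)+np.pi)%(2*np.pi)-np.pi
    print('r',np.linalg.norm(r).round(1),'q',round(qq,3),'z',p[2].round(1),'yaw',s['tcp_rot'][2].round(3),'yaw-q',round(s['tcp_rot'][2]-qq,3),'F',s['contact_force'].round(1),'M',s['wrist_torque'].round(2),'grip',round(s['grasp_force'],1),'q6',s['qpos'][5].round(2))
E
python3 -c "
from h import *
arm()"
```

```text
r 101.0 q 0.96 z 136.6 yaw 0.502 yaw-q -0.458 F [-0.8  4.1  2.8] M [ 0.62  0.16 -0.09] grip 44.1 q6 0.56
```

Following the arc well. 0.96 rad to go.

Emit:
step_arm(
  motion=[
    {"turn":0.1,"delta_pos":[-2.9,-9.7,0],"claw":8},
    {"turn":0.1,"delta_pos":[-2.9,-9.7,0],"claw":8},
    {"turn":0.1,"delta_pos":[-2.9,-9.7,0],"claw":8},
    {"turn":0.1,"delta_pos":[-2.9,-9.7,0],"claw":8},
    {"turn":0.1,"delta_pos":[-2.9,-9.7,0],"claw":8},
    {"turn":0.1,"delta_pos":[-2.9,-9.7,0],"claw":8},
    {"turn":0.1,"delta_pos":[-2.9,-9.7,0],"claw":8},
    {"turn":0,"delta_pos":[0,0,0],"claw":8},
  ],
)

```text
clock: 42.87
eef_pos: [504.1, -239.3, 136.6]
tcp_rot: [3.141, -0.002, -0.194]
contact_force: [2.8, 3.4, 3.5]
opening: 0.15
grasp_force: 44.1
```

Emit:
step_arm(
  motion=[
    {"turn":0.1,"delta_pos":[-2.9,-9.7,0],"claw":8},
    {"turn":0.08,"delta_pos":[-2.3,-7.8,0],"claw":8},
    {"turn":0,"delta_pos":[0,0,0],"claw":8},
    {"turn":0,"delta_pos":[0,0,0],"claw":8},
  ],
)

```text
clock: 43.2
eef_pos: [503.3, -221.5, 136.6]
tcp_rot: [-3.141, -0.002, -0.367]
contact_force: [5.4, 3.2, 5.3]
opening: 0.149
grasp_force: 44.4
```

```bash
python3 -c "
from h import *
arm()"
```

```text
r 100.3 q 0.085 z 136.6 yaw -0.367 yaw-q -0.452 F [5.4 3.2 5.3] M [ 0.48 -0.76 -0.12] grip 44.4 q6 1.52
```

Emit:
step_arm(
  motion=[
    {"turn":0.03,"delta_pos":[-0.9,-2.9,0],"claw":8},
    {"turn":0.03,"delta_pos":[-0.9,-2.9,0],"claw":8},
    {"turn":0,"delta_pos":[0,0,0],"claw":8},
  ],
)

```text
clock: 43.45
eef_pos: [503.7, -216.3, 136.6]
tcp_rot: [3.141, -0.002, -0.429]
contact_force: [3.8, -2.2, 4.4]
opening: 0.148
grasp_force: 44.3
```

Emit:
step_arm(
  motion=[
    {"turn":0.015,"delta_pos":[-0.45,-1.4,0],"claw":8},
    {"turn":0,"delta_pos":[0,0,0],"claw":8},
  ],
)

```text
clock: 43.62
eef_pos: [503.8, -215.0, 136.5]
tcp_rot: [3.141, -0.002, -0.444]
contact_force: [4.7, -3.5, 3.7]
opening: 0.146
grasp_force: 44.3
```

Emit:
step_arm(
  motion=[
    {"turn":0.015,"delta_pos":[-0.45,-1.4,0],"claw":8},
    {"turn":0,"delta_pos":[0,0,0],"claw":8},
  ],
)

```text
clock: 43.78
eef_pos: [504.0, -213.7, 136.5]
tcp_rot: [3.141, -0.002, -0.459]
contact_force: [4.2, -4.0, 4.7]
opening: 0.147
grasp_force: 44.3
```

```bash
python3 -c "
from h import *
arm()"
```

```text
r 100.2 q 0.006 z 136.5 yaw -0.459 yaw-q -0.465 F [ 4.2 -4.   4.7] M [-0.55 -0.75 -0.05] grip 44.3 q6 1.63
```

Emit:
step_arm(
  motion=[
    {"turn":0.01,"delta_pos":[-0.3,-1,0],"claw":8},
    {"turn":0,"delta_pos":[0,0,0],"claw":8},
  ],
)

```text
clock: 43.95
eef_pos: [504.0, -213.4, 136.5]
tcp_rot: [3.14, -0.003, -0.468]
contact_force: [4.0, -7.2, 3.7]
opening: 0.148
grasp_force: 44.2
```

Emit:
step_arm(
  motion=[
    {"turn":0.01,"delta_pos":[-0.3,-1,0],"claw":8},
    {"turn":0,"delta_pos":[0,0,0],"claw":8},
  ],
)

```text
clock: 44.12
eef_pos: [504.1, -213.2, 136.5]
tcp_rot: [3.138, -0.003, -0.477]
contact_force: [2.7, -12.9, 3.4]
opening: 0.151
grasp_force: 44.0
```

Emit:
step_arm(
  motion=[
    {"turn":0.01,"delta_pos":[-0.3,-1,0],"claw":8},
    {"turn":0,"delta_pos":[0,0,0],"claw":8},
  ],
)

```text
clock: 44.28
eef_pos: [504.1, -213.0, 136.5]
tcp_rot: [3.137, -0.004, -0.487]
contact_force: [1.4, -16.8, 1.1]
opening: 0.147
grasp_force: 43.9
```

```bash
python3 -c "
from h import *
arm()"
```

```text
r 100.1 q 0.0 z 136.5 yaw -0.487 yaw-q -0.487 F [  1.4 -16.8   1.1] M [-2.81 -0.25  0.03] grip 43.9 q6 1.66
```

At the stop (−17 N, q = 0, TCP over the pocket centre). I'll ease off, release, rise, make a half turn back and re-grip.

Emit:
step_arm(
  motion=[
    {"turn":0,"delta_pos":[0.5,2,0],"claw":8},
    {"turn":0,"delta_pos":[0,0,0],"claw":30},
    {"turn":0,"delta_pos":[0,0,0],"claw":50},
    {"turn":0,"delta_pos":[0,0,0],"claw":50},
    {"turn":0,"delta_pos":[0,0,-15],"claw":50},
    {"turn":0,"delta_pos":[0,0,-20],"claw":50},
    {"turn":0,"delta_pos":[0,0,-20],"claw":50},
    {"turn":-0.1,"delta_pos":[0,0,0],"claw":50},
  ],
  force=20,
)

```text
clock: 44.95
eef_pos: [504.2, -211.6, 194.1]
tcp_rot: [-3.142, -0.003, -0.393]
contact_force: [-0.4, -1.2, 0.5]
opening: 0.586
grasp_force: 0.0
```

Emit:
step_arm(
  motion=[
    {"turn":-0.12,"delta_pos":[0,0,0],"claw":50},
    {"turn":-0.12,"delta_pos":[0,0,0],"claw":50},
    {"turn":-0.12,"delta_pos":[0,0,0],"claw":50},
    {"turn":-0.12,"delta_pos":[0,0,0],"claw":50},
    {"turn":-0.12,"delta_pos":[0,0,0],"claw":50},
    {"turn":-0.12,"delta_pos":[0,0,0],"claw":50},
    {"turn":-0.12,"delta_pos":[0,0,0],"claw":50},
    {"turn":-0.12,"delta_pos":[0,0,0],"claw":50},
  ],
)

```text
clock: 45.62
eef_pos: [502.1, -210.8, 190.4]
tcp_rot: [-3.14, 0.001, 0.575]
contact_force: [1.1, 0.1, -0.5]
opening: 0.583
grasp_force: 0.0
```

Emit:
step_arm(
  motion=[
    {"turn":-0.12,"delta_pos":[0,0,0],"claw":50},
    {"turn":-0.12,"delta_pos":[0,0,0],"claw":50},
    {"turn":-0.12,"delta_pos":[0,0,0],"claw":50},
    {"turn":-0.12,"delta_pos":[0,0,0],"claw":50},
    {"turn":-0.12,"delta_pos":[0,0,0],"claw":50},
    {"turn":-0.12,"delta_pos":[0,0,0],"claw":50},
    {"turn":-0.12,"delta_pos":[0,0,0],"claw":50},
    {"turn":-0.12,"delta_pos":[0,0,0],"claw":50},
  ],
)

```text
clock: 46.28
eef_pos: [502.2, -210.8, 190.5]
tcp_rot: [-3.14, -0.001, 1.535]
contact_force: [-0.0, -0.1, -0.9]
opening: 0.585
grasp_force: 0.0
```

Emit:
step_arm(
  motion=[
    {"turn":-0.12,"delta_pos":[0,0,0],"claw":50},
    {"turn":-0.12,"delta_pos":[0,0,0],"claw":50},
    {"turn":-0.12,"delta_pos":[0,0,0],"claw":50},
    {"turn":-0.12,"delta_pos":[0,0,0],"claw":50},
    {"turn":-0.12,"delta_pos":[0,0,0],"claw":50},
    {"turn":-0.12,"delta_pos":[0,0,0],"claw":50},
    {"turn":-0.12,"delta_pos":[0,0,0],"claw":50},
    {"turn":-0.12,"delta_pos":[0,0,0],"claw":50},
  ],
)

```text
clock: 46.95
eef_pos: [502.2, -210.8, 190.4]
tcp_rot: [-3.141, -0.002, 2.495]
contact_force: [0.7, 0.4, 0.6]
opening: 0.587
grasp_force: 0.0
```

Emit:
step_arm(
  motion=[
    {"turn":-0.08,"delta_pos":[0,0,0],"claw":50},
    {"turn":-0.08,"delta_pos":[0,0,0],"claw":50},
    {"turn":0,"delta_pos":[0,0,0],"claw":50},
    {"turn":0,"delta_pos":[0,0,0],"claw":50},
  ],
)

```text
clock: 47.28
eef_pos: [502.4, -210.9, 190.6]
tcp_rot: [-3.142, -0.001, 2.646]
contact_force: [-0.1, -1.1, 0.4]
opening: 0.586
grasp_force: 0.0
```

```bash
python3 -c "
from h import *
to(504.1,-213.2,136.5,-0.475)"
```

```text
pose [ 502.4 -210.9  190.6] yaw 2.646 q6 -1.48 t 47.3 F [-0.1 -1.1  0.4] grip 0.0 open mm 50.0
turn -0.021 then shift (axes after turn) [-2.5 -1.3 54.1]
```

Emit:
step_arm(
  motion=[
    {"turn":-0.02,"delta_pos":[-2.2,-1.2,10],"claw":50},
    {"turn":0,"delta_pos":[0,0,10],"claw":50},
    {"turn":0,"delta_pos":[0,0,10],"claw":50},
    {"turn":0,"delta_pos":[0,0,10],"claw":50},
    {"turn":0,"delta_pos":[0,0,10],"claw":50},
    {"turn":0,"delta_pos":[0,0,4],"claw":50},
    {"turn":0,"delta_pos":[0,0,0],"claw":50},
    {"turn":0,"delta_pos":[0,0,0],"claw":50},
  ],
)

```text
clock: 47.95
eef_pos: [504.2, -213.3, 136.7]
tcp_rot: [-3.142, -0.001, 2.667]
contact_force: [0.3, -0.4, 1.1]
opening: 0.583
grasp_force: 0.0
```

Emit:
step_arm(
  motion=[
    {"turn":0,"delta_pos":[0,0,0],"claw":30},
    {"turn":0,"delta_pos":[0,0,0],"claw":20},
    {"turn":0,"delta_pos":[0,0,0],"claw":10},
    {"turn":0,"delta_pos":[0,0,0],"claw":10},
    {"turn":0,"delta_pos":[0,0,0],"claw":10},
    {"turn":0,"delta_pos":[0,0,0],"claw":10},
  ],
  force=25,
)

```text
clock: 48.45
eef_pos: [504.6, -213.8, 137.6]
tcp_rot: [-3.141, 0.001, 2.667]
contact_force: [-2.1, -1.5, 5.9]
opening: 0.152
grasp_force: 28.0
```

```bash
python3 -c "
from h import *
arm()"
```

```text
r 99.6 q 0.007 z 137.6 yaw 2.667 yaw-q 2.66 F [-2.1 -1.5  5.9] M [-0.41  0.3  -0.07] grip 28.0 q6 -1.5
```

Re-gripped. Screwing clockwise, 0.12 rad and 0.6 mm down per row.

Emit:
step_arm(
  motion=[
    {"turn":0.12,"delta_pos":[0,0,0.6],"claw":8},
    {"turn":0.12,"delta_pos":[0,0,0.6],"claw":8},
    {"turn":0.12,"delta_pos":[0,0,0.6],"claw":8},
    {"turn":0.12,"delta_pos":[0,0,0.6],"claw":8},
    {"turn":0.12,"delta_pos":[0,0,0.6],"claw":8},
    {"turn":0.12,"delta_pos":[0,0,0.6],"claw":8},
    {"turn":0.12,"delta_pos":[0,0,0.6],"claw":8},
    {"turn":0.12,"delta_pos":[0,0,0.6],"claw":8},
  ],
)

```text
clock: 49.12
eef_pos: [503.9, -214.2, 132.8]
tcp_rot: [-3.141, 0.001, 1.701]
contact_force: [-5.6, -5.4, 7.1]
opening: 0.154
grasp_force: 28.3
```

```bash
python3 -c "
from h import *
arm();handle()"
```

```text
r 100.2 q 0.012 z 132.8 yaw 1.701 yaw-q 1.689 F [-5.6 -5.4  7.1] M [-0.84  0.87  0.07] grip 28.3 q6 -0.53Traceback (most recent call last):
  File "<string>", line 3, in <module>
    arm();handle()
          ~~~~~~^^
  File "h.py", line 46, in handle
    k=1+np.argmax(st[1:,4]);ys,xs=np.nonzero(lab==k);C=np.cov(np.array([xs,ys]));e=np.linalg.eigh(C)[1][:,1]
        ~~~~~~~~~^^^^^^^^^^
    return _wrapfunc(a, 'argmax', axis=axis, out=out, **kwds)
    return bound(*args, **kwds)
ValueError: attempt to get argmax of an empty sequence
```

Emit:
step_arm(
  motion=[
    {"turn":0.12,"delta_pos":[0,0,0.6],"claw":8},
    {"turn":0.12,"delta_pos":[0,0,0.6],"claw":8},
    {"turn":0.12,"delta_pos":[0,0,0.6],"claw":8},
    {"turn":0.12,"delta_pos":[0,0,0.6],"claw":8},
    {"turn":0.12,"delta_pos":[0,0,0.6],"claw":8},
    {"turn":0.12,"delta_pos":[0,0,0.6],"claw":8},
    {"turn":0.12,"delta_pos":[0,0,0.6],"claw":8},
    {"turn":0.12,"delta_pos":[0,0,0.6],"claw":8},
  ],
)

```text
clock: 49.83
eef_pos: [503.1, -214.0, 127.9]
tcp_rot: [-3.141, 0.002, 0.741]
contact_force: [-9.1, -4.3, 10.0]
opening: 0.149
grasp_force: 28.6
```

```bash
python3 -c "
from h import *
arm()"
```

```text
r 101.0 q 0.01 z 127.9 yaw 0.741 yaw-q 0.731 F [-9.1 -4.3 10. ] M [-0.67  1.48  0.08] grip 28.6 q6 0.43
```

Emit:
step_arm(
  motion=[
    {"turn":0.12,"delta_pos":[-0.9,-0.3,0],"claw":8},
    {"turn":0.12,"delta_pos":[0,0,0.6],"claw":8},
    {"turn":0.12,"delta_pos":[0,0,0.6],"claw":8},
    {"turn":0.12,"delta_pos":[0,0,0.6],"claw":8},
    {"turn":0.12,"delta_pos":[0,0,0.6],"claw":8},
    {"turn":0.12,"delta_pos":[0,0,0.6],"claw":8},
    {"turn":0.12,"delta_pos":[0,0,0.6],"claw":8},
    {"turn":0.12,"delta_pos":[0,0,0.6],"claw":8},
  ],
)

```text
clock: 50.5
eef_pos: [502.6, -213.2, 123.2]
tcp_rot: [-3.141, 0.002, -0.219]
contact_force: [-4.3, 2.3, 5.9]
opening: 0.155
grasp_force: 28.0
```

```bash
python3 -c "
from h import *
arm()"
```

```text
r 101.6 q 0.004 z 123.2 yaw -0.219 yaw-q -0.223 F [-4.3  2.3  5.9] M [0.3  0.69 0.05] grip 28.0 q6 1.39
```

Emit:
step_arm(
  motion=[
    {"turn":0.12,"delta_pos":[0,0,0.6],"claw":8},
    {"turn":0.12,"delta_pos":[0,0,0.6],"claw":8},
    {"turn":0.12,"delta_pos":[0,0,0.6],"claw":8},
    {"turn":0.12,"delta_pos":[0,0,0.6],"claw":8},
    {"turn":0.12,"delta_pos":[0,0,0.6],"claw":8},
    {"turn":0.12,"delta_pos":[0,0,0.6],"claw":8},
    {"turn":0.12,"delta_pos":[0,0,0.6],"claw":8},
    {"turn":0.12,"delta_pos":[0,0,0.6],"claw":8},
  ],
)

```text
clock: 51.17
eef_pos: [503.1, -212.6, 118.4]
tcp_rot: [-3.142, 0.002, -1.179]
contact_force: [-0.5, 4.5, 4.5]
opening: 0.154
grasp_force: 27.9
```

```bash
python3 -c "
from h import *
arm()"
```

```text
r 101.2 q -0.003 z 118.4 yaw -1.179 yaw-q -1.177 F [-0.5  4.5  4.5] M [0.79 0.23 0.05] grip 27.9 q6 2.35
```

Emit:
step_arm(
  motion=[
    {"turn":0.12,"delta_pos":[0,0,0.6],"claw":8},
    {"turn":0.12,"delta_pos":[0,0,0.6],"claw":8},
    {"turn":0.12,"delta_pos":[0,0,0.6],"claw":8},
    {"turn":0.12,"delta_pos":[0,0,0.6],"claw":8},
    {"turn":0,"delta_pos":[0,0,0],"claw":8},
  ],
)

```text
clock: 51.58
eef_pos: [503.6, -212.5, 116.1]
tcp_rot: [3.142, 0.002, -1.661]
contact_force: [0.3, 5.1, 4.7]
opening: 0.151
grasp_force: 27.9
```

```bash
python3 -c "
from h import *
arm()"
```

```text
r 100.7 q -0.004 z 116.1 yaw -1.661 yaw-q -1.657 F [0.3 5.1 4.7] M [ 0.9   0.06 -0.03] grip 27.9 q6 2.83
```

About 4.33 rad turned; contact is expected near 4.2. Re-grip half a turn back for the last part, reading the torque.

Emit:
step_arm(
  motion=[
    {"turn":0,"delta_pos":[0,0,0],"claw":30},
    {"turn":0,"delta_pos":[0,0,0],"claw":50},
    {"turn":0,"delta_pos":[0,0,0],"claw":50},
    {"turn":0,"delta_pos":[0,0,-15],"claw":50},
    {"turn":0,"delta_pos":[0,0,-20],"claw":50},
    {"turn":0,"delta_pos":[0,0,-20],"claw":50},
    {"turn":-0.12,"delta_pos":[0,0,0],"claw":50},
    {"turn":-0.12,"delta_pos":[0,0,0],"claw":50},
  ],
)

```text
clock: 52.25
eef_pos: [504.3, -214.2, 172.4]
tcp_rot: [-3.139, -0.002, -1.408]
contact_force: [0.0, 0.6, 0.4]
opening: 0.587
grasp_force: 0.0
```

Emit:
step_arm(
  motion=[
    {"turn":-0.12,"delta_pos":[0,0,0],"claw":50},
    {"turn":-0.12,"delta_pos":[0,0,0],"claw":50},
    {"turn":-0.12,"delta_pos":[0,0,0],"claw":50},
    {"turn":-0.12,"delta_pos":[0,0,0],"claw":50},
    {"turn":-0.12,"delta_pos":[0,0,0],"claw":50},
    {"turn":-0.12,"delta_pos":[0,0,0],"claw":50},
    {"turn":-0.12,"delta_pos":[0,0,0],"claw":50},
    {"turn":-0.12,"delta_pos":[0,0,0],"claw":50},
  ],
)

```text
clock: 52.92
eef_pos: [503.4, -213.8, 170.9]
tcp_rot: [3.142, 0.0, -0.447]
contact_force: [0.2, -0.4, -0.9]
opening: 0.588
grasp_force: 0.0
```

Emit:
step_arm(
  motion=[
    {"turn":-0.12,"delta_pos":[0,0,0],"claw":50},
    {"turn":-0.12,"delta_pos":[0,0,0],"claw":50},
    {"turn":-0.12,"delta_pos":[0,0,0],"claw":50},
    {"turn":-0.12,"delta_pos":[0,0,0],"claw":50},
    {"turn":-0.12,"delta_pos":[0,0,0],"claw":50},
    {"turn":-0.12,"delta_pos":[0,0,0],"claw":50},
    {"turn":-0.12,"delta_pos":[0,0,0],"claw":50},
    {"turn":-0.12,"delta_pos":[0,0,0],"claw":50},
  ],
)

```text
clock: 53.58
eef_pos: [503.4, -213.8, 170.9]
tcp_rot: [-3.142, 0.0, 0.513]
contact_force: [-0.2, 0.6, 0.7]
opening: 0.588
grasp_force: 0.0
```

Emit:
step_arm(
  motion=[
    {"turn":-0.12,"delta_pos":[0,0,0],"claw":50},
    {"turn":-0.12,"delta_pos":[0,0,0],"claw":50},
    {"turn":-0.12,"delta_pos":[0,0,0],"claw":50},
    {"turn":-0.12,"delta_pos":[0,0,0],"claw":50},
    {"turn":-0.12,"delta_pos":[0,0,0],"claw":50},
    {"turn":-0.12,"delta_pos":[0,0,0],"claw":50},
    {"turn":-0.12,"delta_pos":[0,0,0],"claw":50},
    {"turn":-0.12,"delta_pos":[0,0,0],"claw":50},
  ],
)

```text
clock: 54.25
eef_pos: [503.4, -213.8, 170.9]
tcp_rot: [-3.141, 0.0, 1.473]
contact_force: [0.2, -0.4, -0.2]
opening: 0.586
grasp_force: 0.0
```

Emit:
step_arm(
  motion=[
    {"turn":-0.02,"delta_pos":[0,0,0],"claw":50},
    {"turn":0,"delta_pos":[0,0,0],"claw":50},
    {"turn":0,"delta_pos":[0,0,0],"claw":50},
  ],
)

```text
clock: 54.5
eef_pos: [503.4, -213.8, 171.0]
tcp_rot: [-3.142, 0.0, 1.483]
contact_force: [-0.3, -1.0, -0.4]
opening: 0.591
grasp_force: 0.0
```

```bash
python3 -c "
from h import *
to(503.7,-213,115.5,-1.661)"
```

```text
pose [ 503.4 -213.8  171. ] yaw 1.483 q6 -0.32 t 54.5 F [-0.3 -1.  -0.4] grip 0.0 open mm 50.4
turn 0.003 then shift (axes after turn) [ 0.8  0.2 55.5]
```

Handle is free, so here's a look at the pad and block from the side (my last picture), with the pad gap measured.

```bash
python3 - <<'E'
from h import *
g=cam('side');f=cam('top')
a=g['img'][110:185,235:310];b=f['img'][165:240,310:385]
save('g1.png',np.hstack([cv2.resize(a,(540,540),interpolation=3),cv2.resize(b,(240,240),interpolation=3) if 0 else np.vstack([cv2.resize(b,(250,250),interpolation=3),np.zeros((290,250,3),np.uint8)])]))
for P in[(504,-213,45),(504,-199,45),(504,-213,163),(504,-213,141),(504,-213,111)]:
    u,v=proj(g,P);print(P,round((u-235)*7.2),round((v-110)*7.2))
E
```

```text
(504, -213, 45) 319 377
(504, -199, 45) 315 392
(504, -213, 163) 333 196
(504, -213, 141) 330 231
(504, -213, 111) 327 278
```

View pics/g1.png

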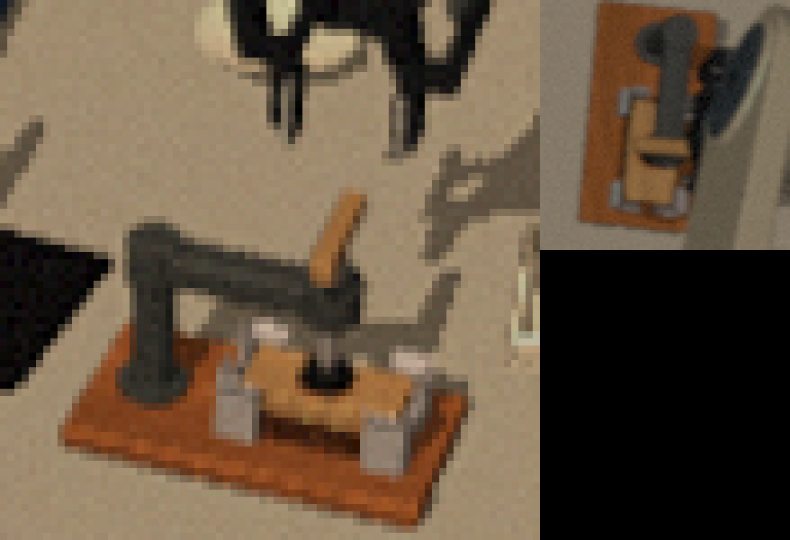

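The arm is over the stack, and the black pad's near edge at (328,394) is right at the block's top level (392 predicted). The handle height is about 140, so the pad is just at contact. I'll re-grip for the final ~0.5 rad.

Emit:
step_arm(
  motion=[
    {"turn":0,"delta_pos":[0.5,0.2,10],"claw":50},
    {"turn":0,"delta_pos":[0,0,10],"claw":50},
    {"turn":0,"delta_pos":[0,0,10],"claw":50},
    {"turn":0,"delta_pos":[0,0,10],"claw":50},
    {"turn":0,"delta_pos":[0,0,10],"claw":50},
    {"turn":0,"delta_pos":[0,0,5],"claw":50},
    {"turn":0,"delta_pos":[0,0,0],"claw":50},
    {"turn":0,"delta_pos":[0,0,0],"claw":50},
  ],
)

```text
clock: 55.27
eef_pos: [503.5, -213.2, 115.6]
tcp_rot: [-3.141, -0.0, 1.487]
contact_force: [0.5, 0.5, -0.0]
opening: 0.583
grasp_force: 0.0
```

Emit:
step_arm(
  motion=[
    {"turn":0,"delta_pos":[0,0,0],"claw":30},
    {"turn":0,"delta_pos":[0,0,0],"claw":20},
    {"turn":0,"delta_pos":[0,0,0],"claw":10},
    {"turn":0,"delta_pos":[0,0,0],"claw":10},
    {"turn":0,"delta_pos":[0,0,0],"claw":10},
    {"turn":0,"delta_pos":[0,0,0],"claw":10},
  ],
)

```text
clock: 55.77
eef_pos: [503.6, -213.4, 116.6]
tcp_rot: [3.141, 0.0, 1.487]
contact_force: [-3.2, 0.1, 6.2]
opening: 0.15
grasp_force: 27.6
```

Emit:
step_arm(
  motion=[
    {"turn":0.06,"delta_pos":[0,0,0.3],"claw":8},
    {"turn":0.06,"delta_pos":[0,0,0.3],"claw":8},
  ],
)

```text
clock: 55.93
eef_pos: [503.7, -213.4, 116.1]
tcp_rot: [3.141, 0.0, 1.364]
contact_force: [-2.8, 0.4, 7.7]
opening: 0.147
grasp_force: 27.7
```

```bash
python3 -c "
from h import *
arm()"
```

```text
r 100.5 q 0.004 z 116.1 yaw 1.364 yaw-q 1.36 F [-2.8  0.4  7.7] M [0.06 0.5  0.09] grip 27.7 q6 -0.2
```

Emit:
step_arm(
  motion=[
    {"turn":0.06,"delta_pos":[0,0,0.3],"claw":8},
    {"turn":0.06,"delta_pos":[0,0,0.3],"claw":8},
    {"turn":0.06,"delta_pos":[0,0,0.3],"claw":8},
  ],
)

```text
clock: 56.18
eef_pos: [503.7, -213.4, 115.2]
tcp_rot: [3.141, 0.0, 1.184]
contact_force: [-3.1, -0.7, 6.7]
opening: 0.15
grasp_force: 27.8
```

```bash
python3 -c "
from h import *
arm()"
```

```text
r 100.5 q 0.004 z 115.2 yaw 1.184 yaw-q 1.18 F [-3.1 -0.7  6.7] M [0.02 0.56 0.14] grip 27.8 q6 -0.02
```

Torque went from 0.09 to 0.14 N m, consistent with about 2.2 mm of spring. Another 0.16 rad to reach ~3 mm.

Emit:
step_arm(
  motion=[
    {"turn":0.05,"delta_pos":[0,0,0.25],"claw":8},
    {"turn":0.05,"delta_pos":[0,0,0.25],"claw":8},
    {"turn":0.05,"delta_pos":[0,0,0.25],"claw":8},
  ],
)

```text
clock: 56.43
eef_pos: [503.7, -213.4, 114.5]
tcp_rot: [3.141, 0.0, 1.035]
contact_force: [-2.6, -0.3, 7.0]
opening: 0.156
grasp_force: 27.8
```

```bash
python3 -c "
from h import *
arm()"
```

```text
r 100.4 q 0.005 z 114.5 yaw 1.035 yaw-q 1.03 F [-2.6 -0.3  7. ] M [0.07 0.52 0.16] grip 27.8 q6 0.13
```

Emit:
step_arm(
  motion=[
    {"turn":0,"delta_pos":[0,0,0],"claw":8},
    {"turn":0,"delta_pos":[0,0,0],"claw":25},
    {"turn":0,"delta_pos":[0,0,0],"claw":45},
    {"turn":0,"delta_pos":[0,0,0],"claw":50},
    {"turn":0,"delta_pos":[0,0,-10],"claw":50},
    {"turn":0,"delta_pos":[0,0,-25],"claw":50},
    {"turn":0,"delta_pos":[0,0,-30],"claw":50},
    {"turn":0,"delta_pos":[0,0,-30],"claw":50},
  ],
)

```text
clock: 57.1
eef_pos: [503.3, -213.0, 210.1]
tcp_rot: [-3.141, 0.0, 1.037]
contact_force: [0.6, -0.4, -0.0]
opening: 0.583
grasp_force: 0.0
```

```bash
python3 - <<'E'
from h import *
arm()
g=cam('side');hsv=cv2.cvtColor(g['img'],cv2.COLOR_RGB2HSV)
u,v=map(int,proj(g,(504,-213,138)));m=np.zeros(hsv.shape[:2],np.uint8)
m[v-12:v+12,u-12:u+12]=1;m&=((hsv[...,1]>125)&(g['img'][...,0]>95)).astype(np.uint8)
L,lab,st,ce=cv2.connectedComponentsWithStats(m)
for k in range(1,L):
    if st[k,4]>15:
        ys,xs=np.nonzero(lab==k);P=np.array([ray(g,a,b,138)[:2] for a,b in zip(xs,ys)]);w,V=np.linalg.eigh(np.cov(P.T));e=V[:,1];print(ce[k],(u,v),P.mean(0).round(1),'bar yaw',np.arctan2(e[1],e[0]).round(2),st[k,4])
print(panels(cam('top'))[0])
E
```

```text
r 100.9 q 0.001 z 210.1 yaw 1.037 yaw-q 1.036 F [ 0.6 -0.4 -0. ] M [-0.02 -0.01  0.01] grip 0.0 q6 0.13
[280.91111111 142.57777778] (280, 142) [ 503.8 -214.4] bar yaw 1.26 45
[]
```

```bash
python3 -c "
from rig import *
print(sign_off())"
```

```text
the job is handed in; nothing more can be done
None
```

I've handed the job in; the sign-off gave no verdict. Both dark panels and the pressing block are stacked in the pocket, the arm is at its stop, and the pad is about 3 mm into its spring, judged by handle torque (0.16 N m). One panel was dropped back into the tray once and picked up again.

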